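# Lock the cartons away

## Task

Put every small carton lying on the worktop into the lock box's open drawer, push the drawer fully home, and roll the three pip wheels until they show four, two and five pips squarely on top, counted from the wheel next to the mushroom button. Only then lock it: push the mushroom button all the way down and let it come up, then turn its cap clockwise to the stop. Leave the spice jars standing where they are.

Things in the scene. Friction and masses are not known exactly. Their poses are not given: they have to be found in the camera images.
- carton_a: small cardboard carton, 102 mm long (its x), 53 mm wide (y), 60 mm high; dark red; solid, about 0.12 kg (0.08 to 0.17). Origin: centre of its underside, z up through it. One of the cartons to put away; two or three of the four cartons are there in any run. Starts lying on the worktop left of the lock box
- carton_b: small cardboard carton, 107 mm long (its x), 55 mm wide (y), 52 mm high; green; solid, about 0.12 kg (0.08 to 0.17). Origin: centre of its underside, z up through it. One of the cartons to put away; two or three of the four cartons are there in any run. Starts lying on the worktop left of the lock box
- carton_c: small cardboard carton, 102 mm long (its x), 53 mm wide (y), 60 mm high; dark red; solid, about 0.12 kg (0.08 to 0.17). Origin: centre of its underside, z up through it. One of the cartons to put away; two or three of the four cartons are there in any run. Starts lying on the worktop left of the lock box
- carton_d: small cardboard carton, 107 mm long (its x), 55 mm wide (y), 52 mm high; green; solid, about 0.12 kg (0.08 to 0.17). Origin: centre of its underside, z up through it. One of the cartons to put away; two or three of the four cartons are there in any run. Starts lying on the worktop left of the lock box
- lockbox: white lock box fixed to the worktop, 170 mm deep (its x), 340 mm wide (y), deck (flat top) 120 mm above the worktop. Origin: centre of its underside. The drawer side faces its -x, which looks to the robot's left (world +y, within 0.1 rad). On the deck, in a row along its y from near the robot to far: the mushroom button at y = -0.122, then pip wheels at y = -0.033, 0.041 and 0.115, all at x = 0
- drawer (a joint): how far the drawer is pulled out, m: 0 fully home, 0.145 fully out (starts 0.125 to 0.145). It slides along the box's x with about 2 N of friction and stays where it is left; at 0 it stands against a hard stop
- drawer_in (a point): centre of the drawer's inner floor, moving with the drawer (11 mm above the worktop; axes as the lock box). The inside is 140 mm along x, 306 mm along y; side and back walls rise 47 mm above this floor, the front panel 73 mm. It holds three cartons side by side, each with its length along x, at y = -0.1, 0 and 0.1; nothing may stand more than 68 mm above the floor when the drawer goes in
- drawer_front (a point): centre of the outer face of the drawer's flat front panel (340 mm wide, from 6 to 84 mm above the worktop), moving with the drawer. The face looks to the box's -x; push it towards +x to shut. A steel grip ledge 130 mm wide and 10 mm thick stands 30 mm out of its middle, 68 mm above the worktop
- roller1 (a joint): turning angle of pip wheel 1 (next to the mushroom button, nearest the robot), rad. The face with n white pips (n = 1 to 6) is exactly uppermost at (n-1) x 1.0472: 0 shows one pip, 5.236 six. Growing angle rolls the top of the wheel towards the box's +x (away from the drawer side). It goes from -0.15 to 5.386, with stops between six and one, no clicks; friction 0.06 N m holds it where it is left
- axle1 (a point): centre of pip wheel 1 on its axle, 12 mm above the deck; axle along the box's y. Black drum, radius 40 mm, 30 mm wide, flat sides, upper part free above the deck; 44 mm free to the next wheel but for pointers 16 mm high on the deck. Six round ribs 4 mm high across the rim midway between pip faces. Pinch its flat sides from above and swing it, or push the ribs
- roller2 (a joint): turning angle of pip wheel 2 (in the middle), rad. The face with n white pips (n = 1 to 6) is exactly uppermost at (n-1) x 1.0472: 0 shows one pip, 5.236 six. Growing angle rolls the top of the wheel towards the box's +x (away from the drawer side). It goes from -0.15 to 5.386, with stops between six and one, no clicks; friction 0.06 N m holds it where it is left
- axle2 (a point): centre of pip wheel 2 on its axle, 12 mm above the deck; axle along the box's y. Black drum, radius 40 mm, 30 mm wide, flat sides, upper part free above the deck; 44 mm free to the next wheel but for pointers 16 mm high on the deck. Six round ribs 4 mm high across the rim midway between pip faces. Pinch its flat sides from above and swing it, or push the ribs
- roller3 (a joint): turning angle of pip wheel 3 (farthest from the button and from the robot), rad. The face with n white pips (n = 1 to 6) is exactly uppermost at (n-1) x 1.0472: 0 shows one pip, 5.236 six. Growing angle rolls the top of the wheel towards the box's +x (away from the drawer side). It goes from -0.15 to 5.386, with stops between six and one, no clicks; friction 0.06 N m holds it where it is left
- axle3 (a point): centre of pip wheel 3 on its axle, 12 mm above the deck; axle along the box's y. Black drum, radius 40 mm, 30 mm wide, flat sides, upper part free above the deck; 44 mm free to the next wheel but for pointers 16 mm high on the deck. Six round ribs 4 mm high across the rim midway between pip faces. Pinch its flat sides from above and swing it, or push the ribs
- plunger (a joint): how far the mushroom button is pressed down, m: 0 up, 0.008 fully down. A spring brings it up again: 2 N to start, 8 N fully down
- cap (a joint): how far the mushroom cap is turned, rad: growing clockwise seen from above, from 0 to a stop at 1.45 (starts 0 to 0.25). It stays where it is left (friction 0.04 N m)
- cap_top (a point): top centre of the mushroom button, on its axis, 66 mm above the deck when up. Grey round cap, 58 mm across, with a grip bar on top: 50 mm long, 14 mm thick, standing 25 mm proud of the cap. Frame turns with the cap: x along the bar, z up
- jar_one: spice jar with screw cap, 42 mm across, 108 mm high, standing behind the cartons; leave alone. Origin: centre of its underside
- jar_two: spice jar with screw cap, 42 mm across, 108 mm high, standing behind the cartons; leave alone. Origin: centre of its underside
- jar_three: spice jar with screw cap, 42 mm across, 108 mm high, standing on the hob; leave alone. Origin: centre of its underside
Things that resemble listed ones, but are neither listed nor needed, are in the scene too. Leave any pink look-alike of the carton_a alone.

How it is judged:
By the outcome, as a careful person would: the job done as asked, in the order asked, and still so for the second after the job is handed in, with the robot touching nothing.
Of carton_a, carton_b, carton_c, carton_d only 2 to 3 are there at a start; the rules pass over those that are not, and their reading is None.
At some moment in a run one of carton_a, carton_b, carton_c, carton_d may be knocked a few centimetres aside while the robot is not near it.
Once in a run the grip may slacken for a moment while it holds something.
It also fails if it takes over 210 s, if anything falls off the work surface, if the arm or the gripper's body presses on something with over 40 N, if the wrist force passes 120 N, or if a joint passes its speed limit or range.

## Robot

A 6-joint arm with a two-finger parallel gripper is mounted at the origin on a cart in front of the work surface, level with it; the furniture and walls round the work are solid. World frame = base frame: x ahead of the robot, y to its left, z up, the work surface at z = 0. Lengths are in m, angles in rad, forces in N, time in s.
With the tool pointing down it reaches from about 0.325 to 0.875 m from the base axis. Payload 4.4 kg.
Tool frame: the origin (TCP) lies between the finger pads; the fingertips stand 17 mm ahead of it and the grasp point (between the pads) lies 2 mm behind it; z points along the fingers, y is the direction in which the jaws open and shut (so a half turn about z gives the same grasp; the last joint's range is limited). The gripper opens to 85 mm and grips with 20 to 120 N. Pads are 22 mm wide; open, the fingers measure 114 mm over their backs; the gripper's body (76 mm by 85 mm) begins 54 mm behind the grasp point. The pads swing forward as they close: fully open they stand 13 mm farther back than shut.
Start: joints at [0.961, 0.207, 1.542, -0, 1.393, -0.15], TCP at [0.255, 0.515, 0.248] pointing down, gripper open.
Joint ranges: [-2.73, 2.73], [-0.86, 2.22], [0.23, 2.46], [-1.11, 4.25], [0.08, 2.63], [-2.82, 2.82]. Speed limits (rad/s): [2.79, 2.79, 3.14, 3.14, 3.14, 3.14].

## Interface

Orientations are given as a unit quaternion [w, x, y, z].
In Python, from plant import bot, viewer gives the robot as it stands.
- The arm moves only by the tool drive_tool, never from a script. Its argument "rows" is a list of rows, each an object of numbers: "dx", "dy", "dz": the shift along the world's x, y, z in mm; "twist": the turn about the world's z in rad; "jaw": the finger opening in mm, from 0 to 85.4. In form: [{"dx": .., "dy": .., "dz": .., "twist": .., "jaw": ..}, ...]. A call has 1 to 12 rows; each row shifts and turns the commanded pose from where the row before left it; what a row does not reach is not made up. A row lasts 1/10 s, in which the tool goes at most 50 mm and 8.59 degrees, less where a joint would pass 70% of its speed; a pose out of reach is approached as far as the arm can. A call with a gripper value outside its range is refused whole. The fingers move at their own pace and stop on an object; "newtons" is the grip in N (left out, the last holds). Time passes only in rows, so rows that do not move let the fingers close. It gives the time, the measured TCP pose, the force and the opening at its end, in the units of the state.
- bot.sense(): the state, without advancing time (a new reading comes with each control period).
- viewer.capture(name): name is "scene" or "top"; returns a dict with "image" (420x560x3 uint8, red, green, blue), "K" (3x3 intrinsics, pixels), "rvec" (rotation vector, rad) and "tvec" (3), from world to camera coordinates, as OpenCV has them. Camera axes: x right, y down, z forward; pixel columns grow to the right and rows downward; lengths in m; the calibration is good to about 2 mm. A picture is of the moment at which its call begins. There is no depth.
- bot.finish_job(): hands the job in, once; it reports no verdict.
The state is a dict: "t": time; "joint_pos": joint angles; "joint_velocities": joint speeds; "effort": joint torques, N m; "position": TCP position; "eef_rot": TCP orientation; "ft_force": force on the tool from outside, world axes, zero at the start; "torque": the same for the moment, N m; "opening": finger opening in m.
Only numpy, scipy, OpenCV 4.12 (cv2) and the standard library are available. Lean on these libraries where they do the work, as an engineer would, in place of code of your own. Each camera call takes 0.05 s, during which the arm holds its last target. There are 200 camera calls.

## Working session

There is one attempt and no reset: what is moved stays moved. The work goes in short steps, Python scripts to look and compute and a tool call to move; the robot and the scene stay as the last step left them, time stands still between calls to the robot, and variables do not carry over. Pictures are saved under pics/ and viewed, about 12 in all and at most 16, crops included, and the job is handed in when it is done.

Besides the shell and the picture viewer there is one more tool, called after "Call:" as a command line: name --argument value ..., lists and objects as JSON in quotes. drive_tool: Moves the arm, as the interface text tells. Its arguments: {"type":"object","properties":{"rows":{"type":"array","items":{"type":"object","properties":{"dx":{"type":"number"},"dy":{"type":"number"},"dz":{"type":"number"},"twist":{"type":"number"},"jaw":{"type":"number"}}}},"newtons":{"type":"number"}},"required":["rows"]}

```bash
mkdir -p pics; cat > h.py <<'E'
import numpy as np, cv2
from plant import bot, viewer
def cap(name, fn=None, crop=None, s=1):
    c=viewer.capture(name); im=c["image"][:,:,::-1]
    if crop: im=im[crop[1]:crop[3],crop[0]:crop[2]]
    if s!=1: im=cv2.resize(im,None,fx=s,fy=s,interpolation=cv2.INTER_CUBIC)
    if fn: cv2.imwrite("pics/"+fn,im)
    return c
def ray(c,u,v):
    R=cv2.Rodrigues(np.array(c["rvec"],float))[0]; t=np.array(c["tvec"],float).ravel()
    d=R.T@np.linalg.inv(c["K"])@np.array([u,v,1.]); return -R.T@t,d
def at_z(c,u,v,z):
    o,d=ray(c,u,v); return o+d*(z-o[2])/d[2]
def proj(c,p):
    return cv2.projectPoints(np.array(p,float).reshape(-1,3),np.array(c["rvec"],float),np.array(c["tvec"],float),np.array(c["K"],float),None)[0].reshape(-1,2)
E
python3 - <<'E'
from h import *
for n in("top","scene"):
    c=cap(n,n+"0.png",s=1.4); o,_=ray(c,0,0); print(n,o,c["K"][0][0])
print(bot.sense())
E
```

```text
top [0.49782385 0.14859105 1.2352291 ] 386.56407413487574
scene [ 0.05741217 -0.89978034  0.73973013] 431.34856489877836
{'t': 0.1, 'joint_pos': array([ 9.60499742e-01,  2.07357794e-01,  1.54282593e+00,  1.78569378e-05,
        1.39349020e+00, -1.50470033e-01]), 'joint_velocities': array([ 0.0019259 , -0.00255763, -0.00426247,  0.00183742, -0.00011787,
        0.00084316]), 'effort': array([-1.21844965e-03, -3.84094048e+01, -2.92549431e+01, -1.76481353e-04,
        4.86395817e-03,  8.52866236e-06]), 'position': array([0.25479399, 0.51474075, 0.24722173]), 'eef_rot': array([-3.94522745e-04,  2.27894501e-01,  9.73685274e-01, -9.62992387e-04]), 'ft_force': array([ 0.97103627, -0.58638149,  0.0297021 ]), 'torque': array([-0.02208971,  0.00347368, -0.00392159]), 'opening': 0.08562789624264111}
```

View pics/top0.png

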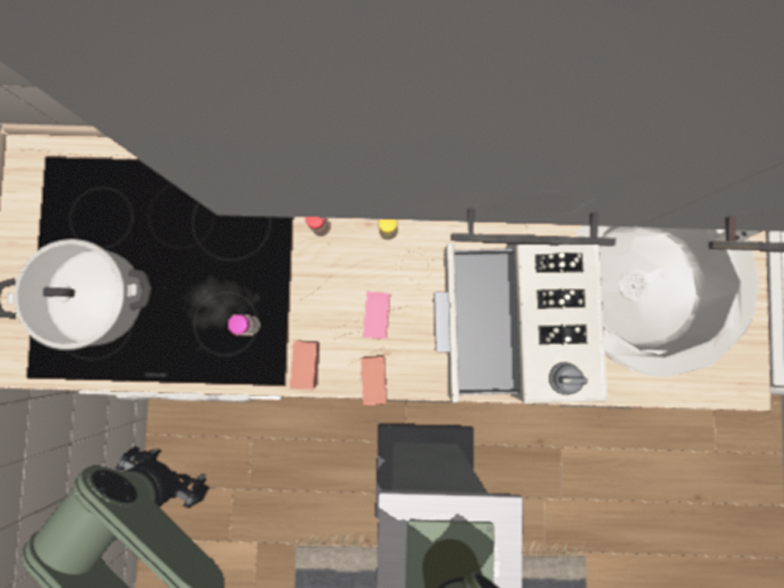

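View pics/scene0.png

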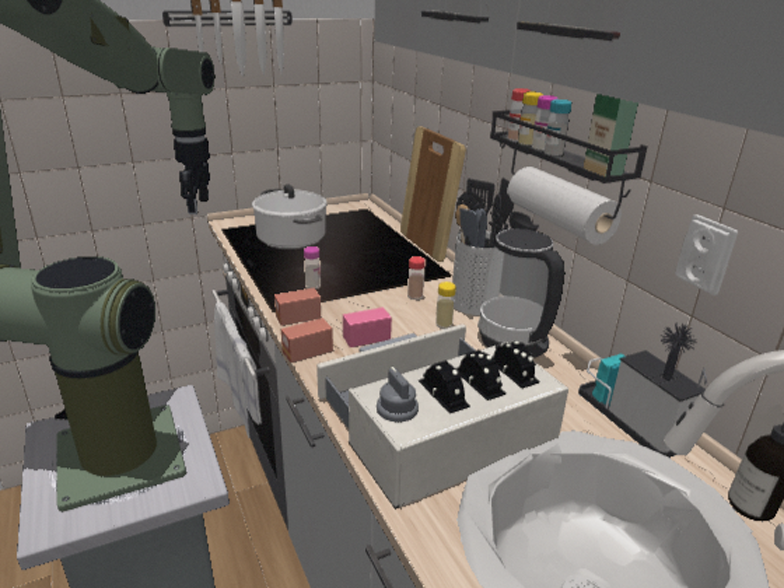

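The top picture shows three block shapes: reddish at (305,365) and (373,380), and pink at (376,315). The two reddish ones fit dark red carton_a and carton_c, and the saturated pink one is the look-alike. I'll confirm this and measure in an enlarged crop.

```bash
python3 - <<'E'
from h import *
c=viewer.capture("top"); im=c["image"][:,:,::-1]
a=cv2.resize(im[195:300,195:300],(600,600),interpolation=cv2.INTER_CUBIC)
cv2.imwrite("pics/cart.png",a)
b=cv2.resize(im[165:295,305:440],(800,770),interpolation=cv2.INTER_CUBIC)
b=cv2.resize(im[168:292,308:440],None,fx=4.8,fy=4.8,interpolation=cv2.INTER_CUBIC)
cv2.imwrite("pics/box.png",b)
for p in [(305,365),(373,380),(376,315)]: print(im[int(p[1]/1.4),int(p[0]/1.4)])
E
```

```text
[137 158 226]
[139 159 227]
[190 164 242]
```

View pics/cart.png

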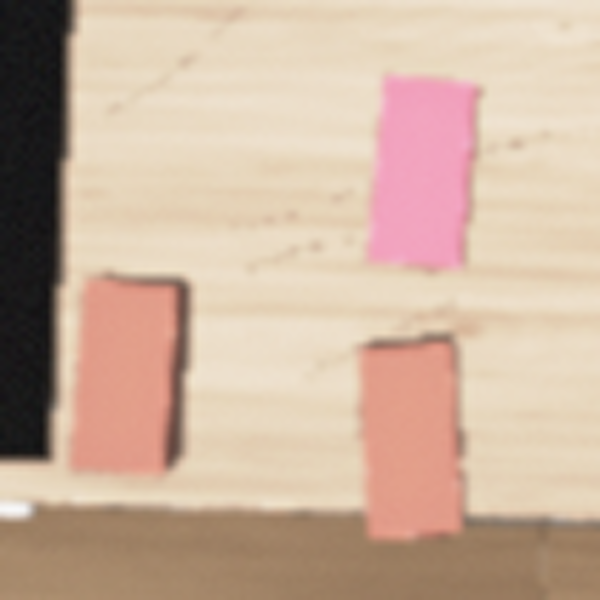

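View pics/box.png

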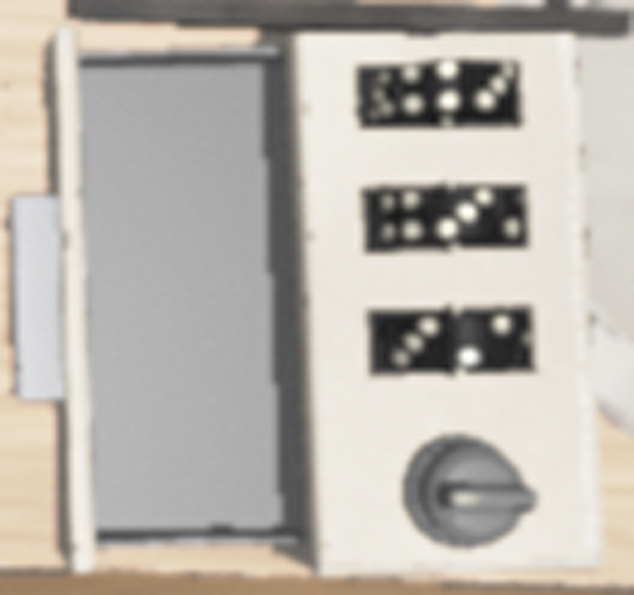

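Crop: the two salmon-red cartons and the pink look-alike are confirmed by colour; the red pair are carton_a and carton_c. The box deck corners are at about (292,35), (577,35), (600,565) and (318,573). Now I'll work out the numbers.

```bash
python3 - <<'E'
from h import *
c=viewer.capture("top")
B=lambda p:(p[0]/4.8+308-.4,p[1]/4.8+168-.4)
C=lambda p:(p[0]/5.714+195-.4,p[1]/5.714+195-.4)
print("deck");D=[at_z(c,*B(p),.12) for p in [(292,35),(577,35),(600,565),(318,573)]];D=np.array(D);print(D.round(4))
ctr=D.mean(0); yb=(D[0]-D[3]+D[1]-D[2])[:2]; yb/=np.linalg.norm(yb); yaw=np.arctan2(-yb[0],yb[1]); print("ctr",ctr,"yaw",yaw)
xb=np.array([yb[1],-yb[0]]);print("xb",xb,"yb",yb)
print("cartons")
for q in [[(90,280),(180,283),(165,470),(73,467)],[(362,347),(455,340),(462,533),(370,538)],[(385,77),(477,88),(463,267),(370,262)]]:
    P=np.array([at_z(c,*C(p),.06) for p in q]);m=P.mean(0);l=(P[0]-P[3]+P[1]-P[2])[:2];print(P.round(3)[:,:2].tolist(),m.round(4),"len dir angle",np.arctan2(l[1],l[0]).round(3))
print("front edge worktop",at_z(c,*C((200,505)),0),at_z(c,*C((550,520)),0))
print("drawer front top edge z.084",[at_z(c,*B(p),.084).round(4) for p in [(55,35),(75,570)]])
for k,(yy,pips) in enumerate([(-.033,[(469,357),(503,323),(429,326),(414,342),(400,358)]),(.041,[(484,197),(467,212),(447,230),(513,228),(411,199),(411,230),(388,201),(388,231)]),(.115,[(447,70),(449,100),(411,74),(414,103),(486,100),(500,85),(508,68),(380,100)])]):
    a=np.append(ctr[:2]+yy*yb,.132)
    for p in pips:
        o,d=ray(c,*B(p)); X=np.append(xb,0)
        ox,oz=(o-a)@X,(o-a)[2];dx,dz=d@X,d[2]
        A=dx*dx+dz*dz;b=ox*dx+oz*dz;cc=ox*ox+oz*oz-.04**2;D_=b*b-A*cc
        s=(-b-np.sqrt(max(D_,0)))/A; h=o+s*d; print(k+1,p,"phi",round(np.arctan2((h-a)@X,h[2]-.132),3),"y",round(((h-a)[:2]@yb)*1e3,1))
print("cap bar", at_z(c,*B((455,492)),.211),at_z(c,*B((530,500)),.211))
E
```

```text
deck
[[ 0.6927 -0.1114  0.12  ]
 [ 0.6981 -0.2847  0.12  ]
 [ 0.3805 -0.2977  0.12  ]
 [ 0.3707 -0.1304  0.12  ]]
ctr [ 0.5355095  -0.20604209  0.12      ] yaw -1.5208384307222589
xb [ 0.04993712 -0.99875236] yb [0.99875236 0.04993712]
cartons
[[0.478, 0.351], [0.478, 0.303], [0.38, 0.307], [0.38, 0.355]] [0.4293 0.3288 0.06  ] len dir angle -0.042
[[0.448, 0.205], [0.453, 0.156], [0.352, 0.15], [0.348, 0.198]] [0.4002 0.1773 0.06  ] len dir angle 0.072
[[0.591, 0.198], [0.587, 0.149], [0.491, 0.153], [0.492, 0.203]] [0.5403 0.1758 0.06  ] len dir angle -0.047
front edge worktop [0.35570234 0.29464074 0.        ] [0.35338809 0.10132488 0.        ]
drawer front top edge z.084 [array([0.6944, 0.0288, 0.084 ]), array([0.3639, 0.0094, 0.084 ])]
1 (469, 357) phi -0.131 y -1.4
1 (503, 323) phi 0.417 y 17.6
1 (429, 326) phi -0.667 y 16.8
1 (414, 342) phi -0.915 y 7.7
1 (400, 358) phi -1.202 y -1.5
2 (484, 197) phi 0.198 y 16.1
2 (467, 212) phi -0.064 y 7.6
2 (447, 230) phi -0.352 y -2.4
2 (513, 228) phi 0.748 y -1.5
2 (411, 199) phi -0.859 y 16.7
2 (411, 230) phi -0.882 y -1.3
2 (388, 201) phi -1.334 y 17.0
2 (388, 231) phi -1.372 y -0.7
3 (447, 70) phi -0.25 y 16.3
3 (449, 100) phi -0.242 y -1.2
3 (411, 74) phi -0.769 y 15.8
3 (414, 103) phi -0.742 y -1.4
3 (486, 100) phi 0.307 y -1.5
3 (500, 85) phi 0.593 y 7.7
3 (508, 68) phi 0.842 y 18.5
3 (380, 100) phi -1.45 y 3.8
cap bar [ 0.42705547 -0.18209429  0.211     ] [ 0.42397091 -0.22311276  0.211     ]
```

Call:
drive_tool --rows '[{"dx": 29,"dy": -31,"twist": 0.07,"jaw": 85},{"dx": 29,"dy": -31,"twist": 0.07},{"dx": 29,"dy": -31,"twist": 0.07},{"dx": 29,"dy": -31,"twist": 0.07},{"dx": 29,"dy": -31,"twist": 0.07},{"dx": 29,"dy": -31,"twist": 0.07},{"dz": -30},{"dz": -30},{"dz": -30},{"dz": -10},{}]' --newtons 40

```text
validation failed for argument at $.ro...
```

```bash
python3 - <<'E'
from h import *
c=cap("top","a1.png",crop=(190,190,310,300),s=4)
E
```

```text
(no output)
```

View pics/a1.png

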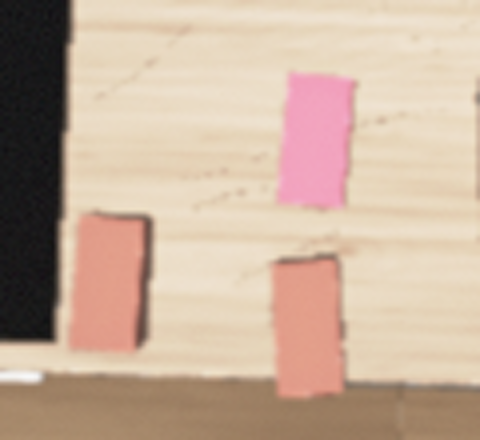

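The call was refused, probably because the rows need every key. The picture shows both cartons unmoved.

Call:
drive_tool --rows '[{"dx": 29,"dy": -31,"dz": 0,"twist": 0.07,"jaw": 85},{"dx": 29,"dy": -31,"dz": 0,"twist": 0.07,"jaw": 85},{"dx": 29,"dy": -31,"dz": 0,"twist": 0.07,"jaw": 85},{"dx": 29,"dy": -31,"dz": 0,"twist": 0.07,"jaw": 85},{"dx": 29,"dy": -31,"dz": 0,"twist": 0.07,"jaw": 85},{"dx": 29,"dy": -31,"dz": 0,"twist": 0.07,"jaw": 85},{"dx": 0,"dy": 0,"dz": -30,"twist": 0,"jaw": 85},{"dx": 0,"dy": 0,"dz": -30,"twist": 0,"jaw": 85},{"dx": 0,"dy": 0,"dz": -30,"twist": 0,"jaw": 85},{"dx": 0,"dy": 0,"dz": 0,"twist": 0,"jaw": 85}]' --newtons 40

```text
t: 1.25
position: [0.4258, 0.3271, 0.1534]
eef_rot: [-0.005, 0.02, 1.0, -0.003]
ft_force: [-0.6, -0.0, 0.1]
opening: 0.0848
```

Call:
drive_tool --rows '[{"dx": 0,"dy": 0,"dz": -30,"twist": 0,"jaw": 85},{"dx": 0,"dy": 0,"dz": -30,"twist": 0,"jaw": 85},{"dx": 0,"dy": 0,"dz": -30,"twist": 0,"jaw": 85},{"dx": 0,"dy": 0,"dz": -29,"twist": 0,"jaw": 85},{"dx": 0,"dy": 0,"dz": 0,"twist": 0,"jaw": 85},{"dx": 0,"dy": 0,"dz": 0,"twist": 0,"jaw": 45},{"dx": 0,"dy": 0,"dz": 0,"twist": 0,"jaw": 45},{"dx": 0,"dy": 0,"dz": 0,"twist": 0,"jaw": 45},{"dx": 0,"dy": 0,"dz": 0,"twist": 0,"jaw": 45},{"dx": 0,"dy": 0,"dz": 0,"twist": 0,"jaw": 45},{"dx": 0,"dy": 0,"dz": 0,"twist": 0,"jaw": 45}]' --newtons 40

```text
t: 2.35
position: [0.4313, 0.3305, 0.042]
eef_rot: [0.002, 0.02, 1.0, 0.001]
ft_force: [-0.3, 0.9, 7.2]
opening: 0.0509
```

Call:
drive_tool --rows '[{"dx": 0,"dy": 0,"dz": 15,"twist": 0,"jaw": 45},{"dx": 0,"dy": 0,"dz": 30,"twist": 0,"jaw": 45},{"dx": 0,"dy": 0,"dz": 30,"twist": 0,"jaw": 45},{"dx": 0,"dy": 0,"dz": 30,"twist": 0,"jaw": 45},{"dx": 0,"dy": 0,"dz": 20,"twist": 0,"jaw": 45},{"dx": 0,"dy": 0,"dz": 0,"twist": 0,"jaw": 45}]'

```text
t: 2.95
position: [0.4315, 0.3306, 0.169]
eef_rot: [0.004, 0.02, 1.0, 0.002]
ft_force: [0.7, -0.1, -0.7]
opening: 0.0508
```

Call:
drive_tool --rows '[{"dx": 8,"dy": -20,"dz": 0,"twist": -0.1,"jaw": 45},{"dx": 16,"dy": -35,"dz": 0,"twist": -0.13,"jaw": 45},{"dx": 16,"dy": -35,"dz": 0,"twist": -0.13,"jaw": 45},{"dx": 16,"dy": -35,"dz": 0,"twist": -0.13,"jaw": 45},{"dx": 16,"dy": -35,"dz": 0,"twist": -0.13,"jaw": 45},{"dx": 16,"dy": -35,"dz": 0,"twist": -0.13,"jaw": 45},{"dx": 16,"dy": -35,"dz": 0,"twist": -0.13,"jaw": 45},{"dx": 16,"dy": -35,"dz": 0,"twist": -0.13,"jaw": 45},{"dx": 16,"dy": -35,"dz": 0,"twist": -0.13,"jaw": 45},{"dx": 16,"dy": -35,"dz": 0,"twist": -0.13,"jaw": 45},{"dx": 16,"dy": -35,"dz": 0,"twist": -0.13,"jaw": 45},{"dx": 7,"dy": -18,"dz": 0,"twist": -0.08,"jaw": 45}]'

```text
t: 4.15
position: [0.6042, -0.0617, 0.1629]
eef_rot: [-0.0, 0.691, 0.723, -0.001]
ft_force: [0.9, 0.1, -0.9]
opening: 0.0513
```

```bash
python3 - <<'E'
from h import *
s=bot.sense();print(s["t"],s["position"],s["eef_rot"],s["ft_force"],s["opening"])
cap("top","a2.png",crop=(190,150,450,310),s=3)
E
```

```text
4.15 [ 0.60423979 -0.06172862  0.16291491] [-3.74546363e-04  6.91248753e-01  7.22616420e-01 -7.28054058e-04] [ 0.89938486  0.07898617 -0.93405205] 0.0513499953599881
```

View pics/a2.png

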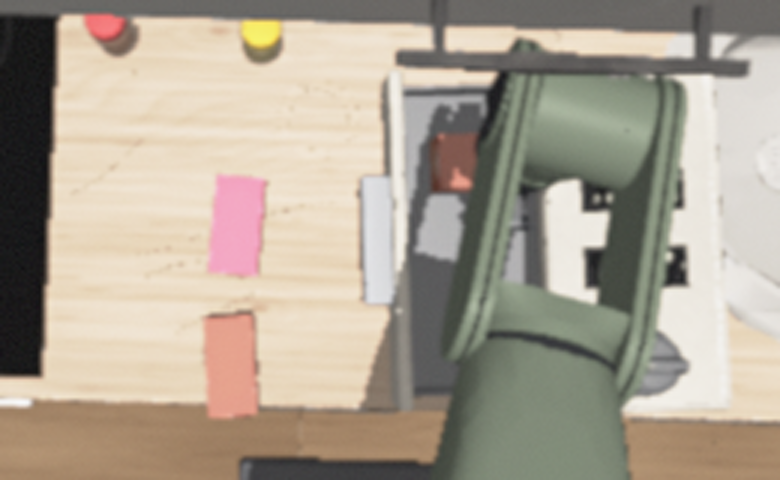

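The carton is still held. Its left end is at (432,162), and the panel's inner edge is at (402,160). I'll check the fit before lowering.

```bash
python3 - <<'E'
from h import *
c=viewer.capture("top")
ctr=np.array([.5431,-.2057]);yb=np.array([.99875,.05]);xb=np.array([.05,-.99875])
for p,z in [((432,135),.181),((432,190),.181),((388,165),.084),((402,150),.084),((405,300),.084),((393,300),.084),((210,317),.06),((253,312),.06),((258,413),.06),((208,416),.06)]:
    w=at_z(c,p[0]/3+190-.33,p[1]/3+150-.33,z)[:2];print(p,w.round(4),"box",((w-ctr)@xb).round(4),((w-ctr)@yb).round(4))
E
```

```text
(432, 135) [ 0.6243 -0.0024] box -0.199 0.0912
(432, 190) [ 0.5738 -0.0033] box -0.2006 0.0408
(388, 165) [0.6045 0.027 ] box -0.2294 0.0729
(402, 150) [0.6199 0.0134] box -0.215 0.0877
(405, 300) [0.4712 0.0073] box -0.2164 -0.0612
(393, 300) [0.4708 0.0192] box -0.2282 -0.0609
(210, 317) [0.4477 0.2002] box -0.4102 -0.075
(253, 312) [0.454  0.1571] box -0.3668 -0.0709
(258, 413) [0.3539 0.149 ] box -0.3637 -0.1712
(208, 416) [0.3494 0.1988] box -0.4137 -0.1732
```

Call:
drive_tool --rows '[{"dx": 0,"dy": 0,"dz": -30,"twist": 0,"jaw": 45},{"dx": 0,"dy": 0,"dz": -30,"twist": 0,"jaw": 45},{"dx": 0,"dy": 0,"dz": -25,"twist": 0,"jaw": 45},{"dx": 0,"dy": 0,"dz": -15,"twist": 0,"jaw": 45},{"dx": 0,"dy": 0,"dz": -8,"twist": 0,"jaw": 45},{"dx": 0,"dy": 0,"dz": 0,"twist": 0,"jaw": 45},{"dx": 0,"dy": 0,"dz": 0,"twist": 0,"jaw": 45}]'

```text
t: 4.95
position: [0.605, -0.0587, 0.0574]
eef_rot: [0.001, 0.689, 0.725, 0.0]
ft_force: [0.5, 0.0, -1.4]
opening: 0.0514
```

Call:
drive_tool --rows '[{"dx": 0,"dy": 0,"dz": -3,"twist": 0,"jaw": 45},{"dx": 0,"dy": 0,"dz": 0,"twist": 0,"jaw": 75},{"dx": 0,"dy": 0,"dz": 0,"twist": 0,"jaw": 75},{"dx": 0,"dy": 0,"dz": 0,"twist": 0,"jaw": 75},{"dx": 0,"dy": 0,"dz": 20,"twist": 0,"jaw": 75},{"dx": 0,"dy": 0,"dz": 30,"twist": 0,"jaw": 75},{"dx": 0,"dy": 0,"dz": 30,"twist": 0,"jaw": 75},{"dx": 0,"dy": 0,"dz": 30,"twist": 0,"jaw": 75},{"dx": 0,"dy": 0,"dz": 10,"twist": 0,"jaw": 75},{"dx": 0,"dy": 0,"dz": 0,"twist": 0,"jaw": 75}]'

```text
t: 5.95
position: [0.6056, -0.0591, 0.1755]
eef_rot: [0.002, 0.689, 0.725, 0.001]
ft_force: [0.2, -0.5, -0.7]
opening: 0.0752
```

Call:
drive_tool --rows '[{"dx": -18.6,"dy": 21.5,"dz": 0,"twist": 0.145,"jaw": 85},{"dx": -18.6,"dy": 21.5,"dz": 0,"twist": 0.145,"jaw": 85},{"dx": -18.6,"dy": 21.5,"dz": 0,"twist": 0.145,"jaw": 85},{"dx": -18.6,"dy": 21.5,"dz": 0,"twist": 0.145,"jaw": 85},{"dx": -18.6,"dy": 21.5,"dz": 0,"twist": 0.145,"jaw": 85},{"dx": -18.6,"dy": 21.5,"dz": 0,"twist": 0.145,"jaw": 85},{"dx": -18.6,"dy": 21.5,"dz": 0,"twist": 0.145,"jaw": 85},{"dx": -18.6,"dy": 21.5,"dz": 0,"twist": 0.145,"jaw": 85},{"dx": -18.6,"dy": 21.5,"dz": 0,"twist": 0.145,"jaw": 85},{"dx": -18.6,"dy": 21.5,"dz": 0,"twist": 0.145,"jaw": 85},{"dx": -18.6,"dy": 21.5,"dz": 0,"twist": 0.145,"jaw": 85},{"dx": 0,"dy": 0,"dz": 0,"twist": 0,"jaw": 85}]'

```text
t: 7.15
position: [0.3957, 0.1791, 0.1708]
eef_rot: [-0.003, -0.04, 0.999, -0.0]
ft_force: [0.9, 0.0, -0.6]
opening: 0.0849
```

Call:
drive_tool --rows '[{"dx": 0,"dy": 0,"dz": -20,"twist": 0,"jaw": 85},{"dx": 0,"dy": 0,"dz": -20,"twist": 0,"jaw": 85},{"dx": 0,"dy": 0,"dz": 0,"twist": 0,"jaw": 85}]'

```text
t: 7.45
position: [0.3964, 0.1766, 0.1294]
eef_rot: [-0.004, -0.037, 0.999, -0.001]
ft_force: [0.4, 0.0, 0.2]
opening: 0.0849
```

```bash
python3 - <<'E'
from h import *
cap("scene","a3.png",crop=(150,160,420,360),s=2.8)
E
```

```text
(no output)
```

View pics/a3.png

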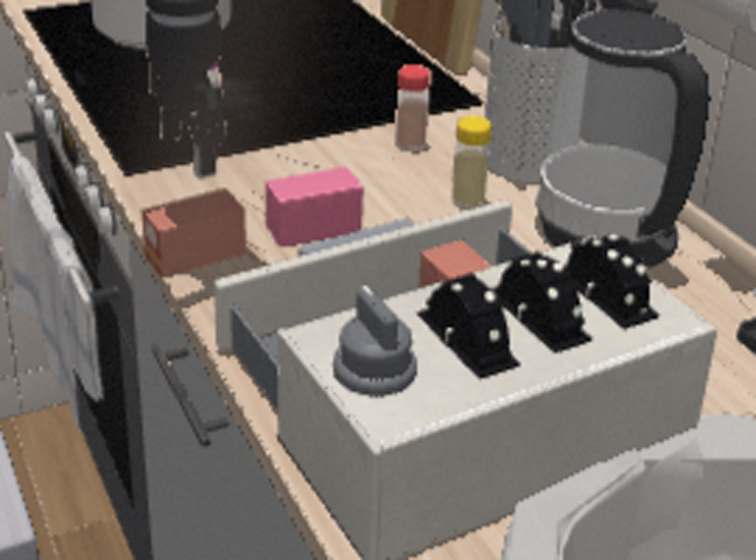

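Carton one sits in the drawer at (455,262). Carton two is at (195,230), and I'll check whether it still sits where it was measured.

```bash
python3 - <<'E'
from h import *
c=viewer.capture("scene")
m=np.array([.4005,.1765]);l=np.array([np.cos(.072),np.sin(.072)]);w=np.array([-l[1],l[0]])
pts=[list(m+a*.051*l+b*.0265*w)+[.06] for a,b in[(-1,-1),(1,-1),(1,1),(-1,1)]]
print((proj(c,pts)-[150,160])*2.8)
print((proj(c,[list(bot.sense()["position"])])-[150,160])*2.8)
E
```

```text
[[158.10733986 231.14481743]
 [246.57576916 207.87027129]
 [226.22597702 186.03677264]
 [139.80144237 207.8299925 ]]
[[189.0631844  149.03337345]]
```

Call:
drive_tool --rows '[{"dx": 4,"dy": 0,"dz": -30,"twist": 0,"jaw": 85},{"dx": 0,"dy": 0,"dz": -30,"twist": 0,"jaw": 85},{"dx": 0,"dy": 0,"dz": -30,"twist": 0,"jaw": 85},{"dx": 0,"dy": 0,"dz": 0,"twist": 0,"jaw": 85},{"dx": 0,"dy": 0,"dz": 0,"twist": 0,"jaw": 45},{"dx": 0,"dy": 0,"dz": 0,"twist": 0,"jaw": 45},{"dx": 0,"dy": 0,"dz": 0,"twist": 0,"jaw": 45},{"dx": 0,"dy": 0,"dz": 0,"twist": 0,"jaw": 45},{"dx": 0,"dy": 0,"dz": 0,"twist": 0,"jaw": 45},{"dx": 0,"dy": 0,"dz": 0,"twist": 0,"jaw": 45}]'

```text
t: 8.55
position: [0.4058, 0.1783, 0.0454]
eef_rot: [0.002, -0.038, 0.999, 0.0]
ft_force: [-0.1, -0.6, 7.4]
opening: 0.0517
```

Call:
drive_tool --rows '[{"dx": 0,"dy": 0,"dz": 15,"twist": 0,"jaw": 45},{"dx": 0,"dy": 0,"dz": 30,"twist": 0,"jaw": 45},{"dx": 0,"dy": 0,"dz": 30,"twist": 0,"jaw": 45},{"dx": 0,"dy": 0,"dz": 30,"twist": 0,"jaw": 45},{"dx": 0,"dy": 0,"dz": 20,"twist": 0,"jaw": 45},{"dx": 0,"dy": 0,"dz": 0,"twist": 0,"jaw": 45}]'

```text
t: 9.15
position: [0.4062, 0.1784, 0.1721]
eef_rot: [0.004, -0.038, 0.999, 0.001]
ft_force: [1.2, -0.4, -1.3]
opening: 0.0513
```

Call:
drive_tool --rows '[{"dx": 5.5,"dy": -22.4,"dz": 0,"twist": -0.145,"jaw": 45},{"dx": 5.5,"dy": -22.4,"dz": 0,"twist": -0.145,"jaw": 45},{"dx": 5.5,"dy": -22.4,"dz": 0,"twist": -0.145,"jaw": 45},{"dx": 5.5,"dy": -22.4,"dz": 0,"twist": -0.145,"jaw": 45},{"dx": 5.5,"dy": -22.4,"dz": 0,"twist": -0.145,"jaw": 45},{"dx": 5.5,"dy": -22.4,"dz": 0,"twist": -0.145,"jaw": 45},{"dx": 5.5,"dy": -22.4,"dz": 0,"twist": -0.145,"jaw": 45},{"dx": 5.5,"dy": -22.4,"dz": 0,"twist": -0.145,"jaw": 45},{"dx": 5.5,"dy": -22.4,"dz": 0,"twist": -0.145,"jaw": 45},{"dx": 5.5,"dy": -22.4,"dz": 0,"twist": -0.145,"jaw": 45},{"dx": 5.5,"dy": -22.4,"dz": 0,"twist": -0.145,"jaw": 45},{"dx": 0,"dy": 0,"dz": 0,"twist": 0,"jaw": 45}]'

```text
t: 10.35
position: [0.464, -0.0706, 0.1672]
eef_rot: [-0.0, 0.69, 0.724, -0.001]
ft_force: [-0.7, 0.1, -0.8]
opening: 0.051
```

Call:
drive_tool --rows '[{"dx": 0,"dy": 0,"dz": 0,"twist": 0,"jaw": 45}]'

```text
t: 10.45
position: [0.4631, -0.0684, 0.167]
eef_rot: [-0.001, 0.689, 0.725, -0.0]
ft_force: [-0.1, -0.3, -0.9]
opening: 0.0507
```

```bash
python3 - <<'E'
from h import *
cap("top","a4.png",crop=(290,150,450,310),s=3.5)
E
```

```text
(no output)
```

View pics/a4.png

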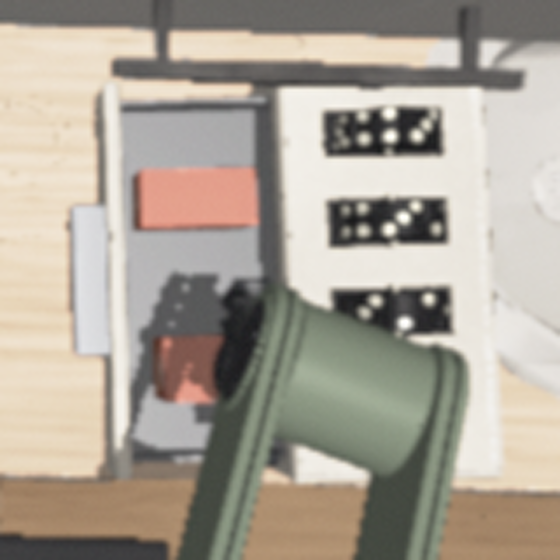

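Carton one lies flat in the drawer at (197,198), and carton two hangs over its slot with its left end at x≈157. Now I'll lower it.

Call:
drive_tool --rows '[{"dx": 0,"dy": 0,"dz": -30,"twist": 0,"jaw": 45},{"dx": 0,"dy": 0,"dz": -30,"twist": 0,"jaw": 45},{"dx": 0,"dy": 0,"dz": -25,"twist": 0,"jaw": 45},{"dx": 0,"dy": 0,"dz": -15,"twist": 0,"jaw": 45},{"dx": 0,"dy": 0,"dz": -8,"twist": 0,"jaw": 45},{"dx": 0,"dy": 0,"dz": 0,"twist": 0,"jaw": 45},{"dx": 0,"dy": 0,"dz": 0,"twist": 0,"jaw": 45}]'

```text
t: 11.2
position: [0.4645, -0.0683, 0.0608]
eef_rot: [0.0, 0.688, 0.725, 0.0]
ft_force: [0.3, -1.2, -1.5]
opening: 0.0507
```

Call:
drive_tool --rows '[{"dx": 0,"dy": 0,"dz": -3,"twist": 0,"jaw": 45},{"dx": 0,"dy": 0,"dz": 0,"twist": 0,"jaw": 75},{"dx": 0,"dy": 0,"dz": 0,"twist": 0,"jaw": 75},{"dx": 0,"dy": 0,"dz": 0,"twist": 0,"jaw": 75},{"dx": 0,"dy": 0,"dz": 20,"twist": 0,"jaw": 75},{"dx": 0,"dy": 0,"dz": 30,"twist": 0,"jaw": 75},{"dx": 0,"dy": 0,"dz": 30,"twist": 0,"jaw": 75},{"dx": 0,"dy": 0,"dz": 32,"twist": 0,"jaw": 75},{"dx": 0,"dy": 0,"dz": 0,"twist": 0,"jaw": 75}]'

```text
t: 12.1
position: [0.4678, -0.0699, 0.1746]
eef_rot: [0.005, 0.689, 0.725, 0.002]
ft_force: [1.2, -0.6, 0.5]
opening: 0.0754
```

Call:
drive_tool --rows '[{"dx": 16,"dy": 38,"dz": 0,"twist": 0,"jaw": 0},{"dx": 16,"dy": 38,"dz": 0,"twist": 0,"jaw": 0},{"dx": 16,"dy": 38,"dz": 0,"twist": 0,"jaw": 0},{"dx": 16,"dy": 38,"dz": 0,"twist": 0,"jaw": 0},{"dx": 0,"dy": 0,"dz": 0,"twist": 0,"jaw": 0},{"dx": 0,"dy": 0,"dz": 0,"twist": 0,"jaw": 0},{"dx": 0,"dy": 0,"dz": 0,"twist": 0,"jaw": 0}]'

```text
t: 12.8
position: [0.5273, 0.0826, 0.1686]
eef_rot: [-0.0, 0.689, 0.725, -0.001]
ft_force: [0.3, 0.2, 0.4]
opening: 0.0002
```

```bash
python3 - <<'E'
from h import *
cap("top","a5.png",crop=(290,150,450,310),s=4.5)
E
```

```text
(no output)
```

View pics/a5.png

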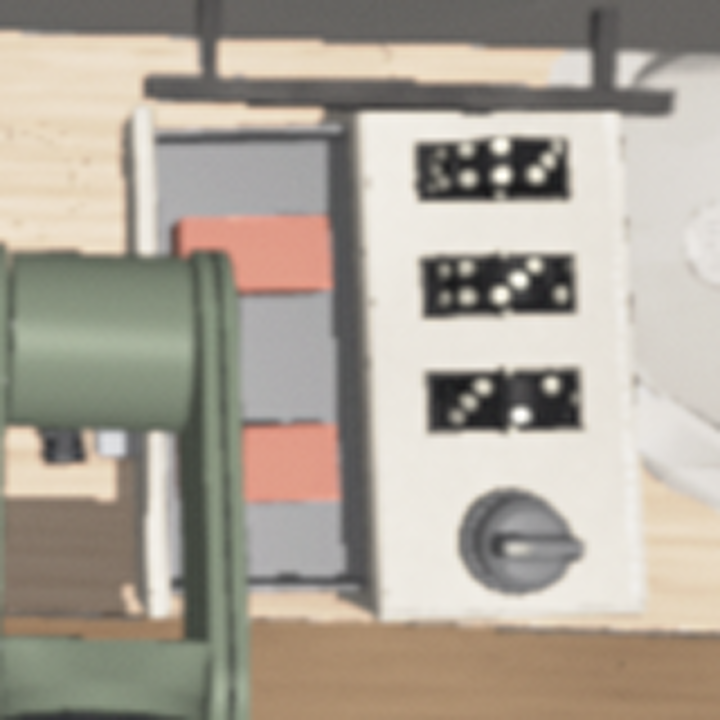

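Both cartons lie flat side by side in the drawer, at (253,253) and (292,462). Next, shut the drawer.

Call:
drive_tool --rows '[{"dx": 1,"dy": 0,"dz": -30,"twist": 0,"jaw": 0},{"dx": 0,"dy": 0,"dz": -30,"twist": 0,"jaw": 0},{"dx": 0,"dy": 0,"dz": -32,"twist": 0,"jaw": 0},{"dx": 0,"dy": 0,"dz": 0,"twist": 0,"jaw": 0},{"dx": 0,"dy": -7,"dz": 0,"twist": 0,"jaw": 0},{"dx": 1,"dy": -8,"dz": 0,"twist": 0,"jaw": 0},{"dx": 1,"dy": -15,"dz": 0,"twist": 0,"jaw": 0},{"dx": 1,"dy": -15,"dz": 0,"twist": 0,"jaw": 0},{"dx": 1,"dy": -15,"dz": 0,"twist": 0,"jaw": 0},{"dx": 1,"dy": -15,"dz": 0,"twist": 0,"jaw": 0},{"dx": 0,"dy": -15,"dz": 0,"twist": 0,"jaw": 0}]'

```text
t: 13.95
position: [0.5349, -0.0082, 0.0778]
eef_rot: [0.001, 0.689, 0.725, 0.001]
ft_force: [1.9, 3.5, 1.8]
opening: 0.0001
```

Call:
drive_tool --rows '[{"dx": 1,"dy": -15,"dz": 0,"twist": 0,"jaw": 0},{"dx": 1,"dy": -15,"dz": 0,"twist": 0,"jaw": 0},{"dx": 0,"dy": -10,"dz": 0,"twist": 0,"jaw": 0},{"dx": 0,"dy": -8,"dz": 0,"twist": 0,"jaw": 0},{"dx": 1,"dy": -4,"dz": 0,"twist": 0,"jaw": 0},{"dx": 0,"dy": 0,"dz": 0,"twist": 0,"jaw": 0}]'

```text
t: 14.55
position: [0.5366, -0.0594, 0.0769]
eef_rot: [-0.0, 0.689, 0.725, -0.001]
ft_force: [-0.4, 0.0, -0.1]
opening: 0.0003
```

Call:
drive_tool --rows '[{"dx": 0,"dy": -6,"dz": 0,"twist": 0,"jaw": 0},{"dx": 0,"dy": -6,"dz": 0,"twist": 0,"jaw": 0},{"dx": 0,"dy": -3,"dz": 0,"twist": 0,"jaw": 0},{"dx": 0,"dy": 0,"dz": 0,"twist": 0,"jaw": 0}]'

```text
t: 14.95
position: [0.5368, -0.0672, 0.0769]
eef_rot: [-0.005, 0.689, 0.724, 0.004]
ft_force: [2.5, 20.4, 2.7]
opening: -0.0
```

Call:
drive_tool --rows '[{"dx": 0,"dy": -2,"dz": 0,"twist": 0,"jaw": 0},{"dx": 0,"dy": 0,"dz": 0,"twist": 0,"jaw": 0}]'

```text
t: 15.15
position: [0.5368, -0.0673, 0.077]
eef_rot: [-0.006, 0.689, 0.724, 0.005]
ft_force: [2.6, 24.6, 3.5]
opening: 0.0001
```

Call:
drive_tool --rows '[{"dx": 0,"dy": 15,"dz": 0,"twist": 0,"jaw": 0},{"dx": 0,"dy": 30,"dz": 0,"twist": 0,"jaw": 0},{"dx": 0,"dy": 30,"dz": 20,"twist": 0,"jaw": 0},{"dx": 0,"dy": 30,"dz": 40,"twist": 0,"jaw": 0},{"dx": 0,"dy": 0,"dz": 40,"twist": 0,"jaw": 0},{"dx": 0,"dy": 0,"dz": 40,"twist": 0,"jaw": 0},{"dx": 0,"dy": 0,"dz": 20,"twist": 0,"jaw": 0}]'

```text
t: 15.85
position: [0.5389, 0.0291, 0.2418]
eef_rot: [0.003, 0.688, 0.725, 0.001]
ft_force: [-0.0, 1.3, 0.3]
opening: -0.0002
```

```bash
python3 - <<'E'
from h import *
a=viewer.capture("top")["image"][165:300,320:440,::-1]; b=viewer.capture("scene")["image"][215:360,250:420,::-1]
a=cv2.resize(a,None,fx=3.2,fy=3.2,interpolation=cv2.INTER_CUBIC);b=cv2.resize(b,None,fx=2.4,fy=2.4,interpolation=cv2.INTER_CUBIC)
h=max(a.shape[0],b.shape[0]);f=lambda i:cv2.copyMakeBorder(i,0,h-i.shape[0],0,0,cv2.BORDER_CONSTANT)
cv2.imwrite("pics/a6.png",np.hstack([f(a),f(b)]))
E
```

```text
(no output)
```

View pics/a6.png

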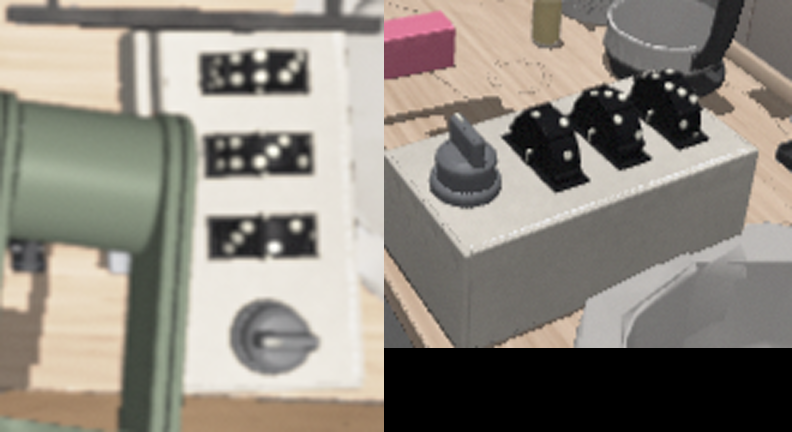

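The drawer took 24.6 N without moving a further 2 mm, so it is at its stop. Before working at wheel 3 I'll check how close the wall rack is.

```bash
python3 - <<'E'
from h import *
t=viewer.capture("top");s=viewer.capture("scene")
def tri(a,b):
    o1,d1=ray(t,a[0]/1.4,a[1]/1.4);o2,d2=ray(s,b[0]/1.4,b[1]/1.4);d1/=np.linalg.norm(d1);d2/=np.linalg.norm(d2)
    k=np.linalg.lstsq(np.c_[d1,-d2],o2-o1,rcond=None)[0];p,q=o1+k[0]*d1,o2+k[1]*d2
    print(a,b,((p+q)/2).round(3),"gap",np.linalg.norm(p-q).round(3))
tri((455,238),(493,115));tri((613,241),(643,152));tri((455,238),(493,135));tri((613,241),(643,175))
E
```

```text
(455, 238) (493, 115) [0.672 0.036 0.511] gap 0.095
(613, 241) (643, 152) [ 0.704 -0.231  0.489] gap 0.177
(455, 238) (493, 135) [0.677 0.033 0.477] gap 0.091
(613, 241) (643, 175) [ 0.707 -0.241  0.459] gap 0.171
```

The bars in the top view are the cupboard door handles, well above the work, so nothing hinders. Estimated wheel angles are 1.18, 2.03 and 2.65 rad; the turns needed are +1.96, −0.98 and +1.54. Wheel 1 first, in two pinch strokes.

Call:
drive_tool --rows '[{"dx": -5,"dy": -37,"dz": 0,"twist": 0,"jaw": 55},{"dx": -5,"dy": -37,"dz": 0,"twist": 0,"jaw": 55},{"dx": -5,"dy": -37,"dz": 0,"twist": 0,"jaw": 55},{"dx": -5,"dy": -37,"dz": 0,"twist": 0,"jaw": 55},{"dx": -5,"dy": -37,"dz": 0,"twist": 0,"jaw": 55},{"dx": -5,"dy": -37,"dz": 0,"twist": 0,"jaw": 55},{"dx": 0,"dy": 0,"dz": 0,"twist": 0,"jaw": 55},{"dx": 0,"dy": 0,"dz": 0,"twist": 0,"jaw": 55}]' --newtons 30

```text
t: 16.85
position: [0.5056, -0.1928, 0.2348]
eef_rot: [-0.002, 0.69, 0.724, -0.0]
ft_force: [-0.1, 0.4, -0.1]
opening: 0.0554
```

Call:
drive_tool --rows '[{"dx": 3.5,"dy": 0.5,"dz": -25,"twist": 0,"jaw": 55},{"dx": 0,"dy": 0,"dz": -25,"twist": 0,"jaw": 55},{"dx": 0,"dy": 0,"dz": -20,"twist": 0,"jaw": 55},{"dx": 0,"dy": 0,"dz": -7,"twist": 0,"jaw": 55},{"dx": 0,"dy": 0,"dz": 0,"twist": 0,"jaw": 55},{"dx": 0,"dy": 0,"dz": 0,"twist": 0,"jaw": 55}]'

```text
t: 17.45
position: [0.5111, -0.1917, 0.1608]
eef_rot: [0.0, 0.688, 0.725, 0.0]
ft_force: [-0.2, -0.4, -0.1]
opening: 0.0551
```

Call:
drive_tool --rows '[{"dx": 0,"dy": 0,"dz": 0,"twist": 0,"jaw": 25},{"dx": 0,"dy": 0,"dz": 0,"twist": 0,"jaw": 25},{"dx": 0,"dy": 0,"dz": 0,"twist": 0,"jaw": 25},{"dx": 0,"dy": 0,"dz": 0,"twist": 0,"jaw": 25},{"dx": 0,"dy": 0,"dz": 0,"twist": 0,"jaw": 25}]'

```text
t: 17.95
position: [0.5105, -0.1923, 0.1617]
eef_rot: [0.0, 0.689, 0.725, -0.0]
ft_force: [-3.9, 1.4, 4.5]
opening: 0.0299
```

Call:
drive_tool --rows '[{"dx": 0.3,"dy": -5.1,"dz": 2.0,"twist": 0,"jaw": 25},{"dx": 0.3,"dy": -5.4,"dz": 1.1,"twist": 0,"jaw": 25},{"dx": 0.3,"dy": -5.5,"dz": 0.3,"twist": 0,"jaw": 25},{"dx": 0.3,"dy": -5.5,"dz": -0.6,"twist": 0,"jaw": 25},{"dx": 0.3,"dy": -5.3,"dz": -1.4,"twist": 0,"jaw": 25},{"dx": 0.2,"dy": -5.0,"dz": -2.3,"twist": 0,"jaw": 25},{"dx": 0,"dy": 0,"dz": 0,"twist": 0,"jaw": 25},{"dx": 0,"dy": 0,"dz": 0,"twist": 0,"jaw": 25}]'

```text
t: 18.75
position: [0.5122, -0.2237, 0.1608]
eef_rot: [-0.0, 0.689, 0.725, 0.0]
ft_force: [-3.7, 2.8, 5.8]
opening: 0.0294
```

Call:
drive_tool --rows '[{"dx": 0,"dy": 0,"dz": 0,"twist": 0,"jaw": 55},{"dx": 0,"dy": 0,"dz": 0,"twist": 0,"jaw": 55},{"dx": 0,"dy": 0,"dz": 0,"twist": 0,"jaw": 55},{"dx": 0,"dy": 0,"dz": 0,"twist": 0,"jaw": 55},{"dx": -0.9,"dy": 17,"dz": 6,"twist": 0,"jaw": 55},{"dx": -0.8,"dy": 16,"dz": -6,"twist": 0,"jaw": 55},{"dx": 0,"dy": 0,"dz": 0,"twist": 0,"jaw": 55},{"dx": 0,"dy": 0,"dz": 0,"twist": 0,"jaw": 55}]'

```text
t: 19.55
position: [0.5103, -0.1898, 0.1589]
eef_rot: [-0.0, 0.688, 0.726, -0.0]
ft_force: [0.4, -0.2, -0.3]
opening: 0.0552
```

Call:
drive_tool --rows '[{"dx": 0,"dy": 0,"dz": 0,"twist": 0,"jaw": 25},{"dx": 0,"dy": 0,"dz": 0,"twist": 0,"jaw": 25},{"dx": 0,"dy": 0,"dz": 0,"twist": 0,"jaw": 25},{"dx": 0,"dy": 0,"dz": 0,"twist": 0,"jaw": 25},{"dx": 0,"dy": 0,"dz": 0,"twist": 0,"jaw": 25}]'

```text
t: 20.05
position: [0.5104, -0.1911, 0.1595]
eef_rot: [-0.0, 0.689, 0.725, -0.0]
ft_force: [-2.2, 1.1, 2.1]
opening: 0.0296
```

Call:
drive_tool --rows '[{"dx": 0.3,"dy": -5.3,"dz": 2.4,"twist": 0,"jaw": 25},{"dx": 0.3,"dy": -5.6,"dz": 1.4,"twist": 0,"jaw": 25},{"dx": 0.3,"dy": -5.8,"dz": 0.4,"twist": 0,"jaw": 25},{"dx": 0.3,"dy": -5.8,"dz": -0.6,"twist": 0,"jaw": 25},{"dx": 0.3,"dy": -5.5,"dz": -1.5,"twist": 0,"jaw": 25},{"dx": 0.2,"dy": -5.2,"dz": -2.5,"twist": 0,"jaw": 25},{"dx": 0,"dy": 0,"dz": 0,"twist": 0,"jaw": 25},{"dx": 0,"dy": 0,"dz": 0,"twist": 0,"jaw": 25}]'

```text
t: 20.85
position: [0.512, -0.2221, 0.1595]
eef_rot: [-0.002, 0.689, 0.725, 0.001]
ft_force: [-2.0, 6.1, 6.8]
opening: 0.0294
```

Call:
drive_tool --rows '[{"dx": 0,"dy": 0,"dz": 0,"twist": 0,"jaw": 55},{"dx": 0,"dy": 0,"dz": 0,"twist": 0,"jaw": 55},{"dx": 0,"dy": 0,"dz": 0,"twist": 0,"jaw": 55},{"dx": 0,"dy": 0,"dz": 0,"twist": 0,"jaw": 55},{"dx": 0,"dy": 0,"dz": 20,"twist": 0,"jaw": 55},{"dx": 0,"dy": 0,"dz": 20,"twist": 0,"jaw": 55},{"dx": 0,"dy": 0,"dz": 20,"twist": 0,"jaw": 55},{"dx": 0,"dy": 0,"dz": 0,"twist": 0,"jaw": 55}]'

```text
t: 21.65
position: [0.5142, -0.2256, 0.2224]
eef_rot: [0.004, 0.689, 0.725, 0.001]
ft_force: [1.5, -0.8, -0.6]
opening: 0.055
```

Call:
drive_tool --rows '[{"dx": 18,"dy": 1.5,"dz": 0,"twist": 0,"jaw": 55},{"dx": 18,"dy": 1.5,"dz": 0,"twist": 0,"jaw": 55},{"dx": 18,"dy": 1.5,"dz": 0,"twist": 0,"jaw": 55},{"dx": 17,"dy": 2,"dz": 0,"twist": 0,"jaw": 55},{"dx": 0,"dy": 0,"dz": 0,"twist": 0,"jaw": 55},{"dx": 0,"dy": 0,"dz": 0,"twist": 0,"jaw": 55}]'

```text
t: 22.25
position: [0.5825, -0.2174, 0.2175]
eef_rot: [-0.001, 0.689, 0.725, -0.001]
ft_force: [-0.2, 0.3, -0.5]
opening: 0.0546
```

Call:
drive_tool --rows '[{"dx": 1,"dy": -1,"dz": -20,"twist": 0,"jaw": 55},{"dx": 0,"dy": 0,"dz": -20,"twist": 0,"jaw": 55},{"dx": 0,"dy": 0,"dz": -18,"twist": 0,"jaw": 55},{"dx": 0,"dy": 0,"dz": 0,"twist": 0,"jaw": 55},{"dx": 0,"dy": 0,"dz": 0,"twist": 0,"jaw": 55},{"dx": 0,"dy": 0,"dz": 0,"twist": 0,"jaw": 25},{"dx": 0,"dy": 0,"dz": 0,"twist": 0,"jaw": 25},{"dx": 0,"dy": 0,"dz": 0,"twist": 0,"jaw": 25},{"dx": 0,"dy": 0,"dz": 0,"twist": 0,"jaw": 25},{"dx": 0,"dy": 0,"dz": 0,"twist": 0,"jaw": 25}]'

```text
t: 23.25
position: [0.5859, -0.2192, 0.1628]
eef_rot: [0.002, 0.689, 0.725, 0.001]
ft_force: [3.8, 0.8, 5.1]
opening: 0.0295
```

Call:
drive_tool --rows '[{"dx": -0.3,"dy": 5.8,"dz": 2.2,"twist": 0,"jaw": 25},{"dx": -0.3,"dy": 6.1,"dz": 1.2,"twist": 0,"jaw": 25},{"dx": -0.3,"dy": 6.2,"dz": 0.1,"twist": 0,"jaw": 25},{"dx": -0.3,"dy": 6.1,"dz": -0.9,"twist": 0,"jaw": 25},{"dx": -0.3,"dy": 5.9,"dz": -1.9,"twist": 0,"jaw": 25},{"dx": -0.3,"dy": 5.4,"dz": -2.9,"twist": 0,"jaw": 25},{"dx": 0,"dy": 0,"dz": 0,"twist": 0,"jaw": 25},{"dx": 0,"dy": 0,"dz": 0,"twist": 0,"jaw": 25}]'

```text
t: 24.05
position: [0.5841, -0.185, 0.1612]
eef_rot: [0.003, 0.689, 0.725, -0.0]
ft_force: [3.4, -2.3, 5.9]
opening: 0.0296
```

Call:
drive_tool --rows '[{"dx": 0,"dy": 0,"dz": 0,"twist": 0,"jaw": 55},{"dx": 0,"dy": 0,"dz": 0,"twist": 0,"jaw": 55},{"dx": 0,"dy": 0,"dz": 0,"twist": 0,"jaw": 55},{"dx": 0,"dy": 0,"dz": 0,"twist": 0,"jaw": 55},{"dx": 0,"dy": 0,"dz": 20,"twist": 0,"jaw": 55},{"dx": 0,"dy": 0,"dz": 20,"twist": 0,"jaw": 55},{"dx": 0,"dy": 0,"dz": 20,"twist": 0,"jaw": 55},{"dx": 0,"dy": 0,"dz": 0,"twist": 0,"jaw": 55}]'

```text
t: 24.85
position: [0.5842, -0.1839, 0.222]
eef_rot: [0.003, 0.689, 0.725, 0.001]
ft_force: [0.3, 0.1, -0.1]
opening: 0.0552
```

Call:
drive_tool --rows '[{"dx": 19,"dy": -0.5,"dz": 0,"twist": 0,"jaw": 55},{"dx": 19,"dy": -0.5,"dz": 0,"twist": 0,"jaw": 55},{"dx": 19,"dy": -0.5,"dz": 0,"twist": 0,"jaw": 55},{"dx": 18,"dy": -0.5,"dz": 0,"twist": 0,"jaw": 55},{"dx": 0,"dy": 0,"dz": 0,"twist": 0,"jaw": 55},{"dx": 0,"dy": 0,"dz": 0,"twist": 0,"jaw": 55}]'

```text
t: 25.45
position: [0.6565, -0.1848, 0.217]
eef_rot: [-0.001, 0.689, 0.725, -0.001]
ft_force: [-0.2, -0.4, -0.3]
opening: 0.055
```

Call:
drive_tool --rows '[{"dx": 0,"dy": 0,"dz": -20,"twist": 0,"jaw": 55},{"dx": 0,"dy": 0,"dz": -20,"twist": 0,"jaw": 55},{"dx": 0,"dy": 0,"dz": -18,"twist": 0,"jaw": 55},{"dx": 0,"dy": 0,"dz": 0,"twist": 0,"jaw": 55},{"dx": 0,"dy": 0,"dz": 0,"twist": 0,"jaw": 55}]'

```text
t: 25.95
position: [0.6565, -0.185, 0.1604]
eef_rot: [-0.001, 0.689, 0.725, -0.0]
ft_force: [0.2, -0.2, 0.8]
opening: 0.0553
```

Call:
drive_tool --rows '[{"dx": 0,"dy": 0,"dz": 0,"twist": 0,"jaw": 25},{"dx": 0,"dy": 0,"dz": 0,"twist": 0,"jaw": 25},{"dx": 0,"dy": 0,"dz": 0,"twist": 0,"jaw": 25},{"dx": 0,"dy": 0,"dz": 0,"twist": 0,"jaw": 25},{"dx": 0,"dy": 0,"dz": 0,"twist": 0,"jaw": 25}]'

```text
t: 26.45
position: [0.6583, -0.1856, 0.1627]
eef_rot: [0.001, 0.689, 0.725, 0.0]
ft_force: [-1.3, 0.1, 6.3]
opening: 0.0294
```

Call:
drive_tool --rows '[{"dx": 0.3,"dy": -5.0,"dz": 2.0,"twist": 0,"jaw": 25},{"dx": 0.3,"dy": -5.3,"dz": 1.2,"twist": 0,"jaw": 25},{"dx": 0.3,"dy": -5.4,"dz": 0.3,"twist": 0,"jaw": 25},{"dx": 0.3,"dy": -5.4,"dz": -0.6,"twist": 0,"jaw": 25},{"dx": 0.3,"dy": -5.2,"dz": -1.4,"twist": 0,"jaw": 25},{"dx": 0,"dy": 0,"dz": 0,"twist": 0,"jaw": 25},{"dx": 0,"dy": 0,"dz": 0,"twist": 0,"jaw": 25}]'

```text
t: 27.15
position: [0.6594, -0.207, 0.1628]
eef_rot: [-0.003, 0.688, 0.725, 0.003]
ft_force: [-0.3, 9.7, 5.4]
opening: 0.0293
```

Call:
drive_tool --rows '[{"dx": 0,"dy": 0,"dz": 0,"twist": 0,"jaw": 55},{"dx": 0,"dy": 0,"dz": 0,"twist": 0,"jaw": 55},{"dx": 0,"dy": 0,"dz": 0,"twist": 0,"jaw": 55},{"dx": 0,"dy": 0,"dz": 0,"twist": 0,"jaw": 55},{"dx": -0.8,"dy": 14,"dz": 6,"twist": 0,"jaw": 55},{"dx": -0.7,"dy": 13,"dz": -8,"twist": 0,"jaw": 55},{"dx": 0,"dy": 0,"dz": 0,"twist": 0,"jaw": 55},{"dx": 0,"dy": 0,"dz": 0,"twist": 0,"jaw": 55}]'

```text
t: 27.95
position: [0.6571, -0.1833, 0.1596]
eef_rot: [-0.001, 0.688, 0.725, -0.0]
ft_force: [0.2, -0.9, -0.1]
opening: 0.0552
```

Call:
drive_tool --rows '[{"dx": 0,"dy": 0,"dz": 0,"twist": 0,"jaw": 25},{"dx": 0,"dy": 0,"dz": 0,"twist": 0,"jaw": 25},{"dx": 0,"dy": 0,"dz": 0,"twist": 0,"jaw": 25},{"dx": 0,"dy": 0,"dz": 0,"twist": 0,"jaw": 25},{"dx": 0,"dy": 0,"dz": 0,"twist": 0,"jaw": 25}]'

```text
t: 28.45
position: [0.6582, -0.1846, 0.1606]
eef_rot: [0.001, 0.689, 0.725, 0.001]
ft_force: [3.2, 0.2, -0.8]
opening: 0.0293
```

Call:
drive_tool --rows '[{"dx": 0.3,"dy": -5.4,"dz": 2.2,"twist": 0,"jaw": 25},{"dx": 0.3,"dy": -5.7,"dz": 1.2,"twist": 0,"jaw": 25},{"dx": 0.3,"dy": -5.8,"dz": 0.3,"twist": 0,"jaw": 25},{"dx": 0.3,"dy": -5.8,"dz": -0.8,"twist": 0,"jaw": 25},{"dx": 0.3,"dy": -5.6,"dz": -1.7,"twist": 0,"jaw": 25},{"dx": 0.2,"dy": -5.2,"dz": -2.6,"twist": 0,"jaw": 25},{"dx": 0,"dy": 0,"dz": 0,"twist": 0,"jaw": 25},{"dx": 0,"dy": 0,"dz": 0,"twist": 0,"jaw": 25}]'

```text
t: 29.25
position: [0.6599, -0.2173, 0.1614]
eef_rot: [0.0, 0.689, 0.725, 0.001]
ft_force: [-0.5, 3.1, 7.3]
opening: 0.0297
```

Call:
drive_tool --rows '[{"dx": 0,"dy": 0,"dz": 0,"twist": 0,"jaw": 55},{"dx": 0,"dy": 0,"dz": 0,"twist": 0,"jaw": 55},{"dx": 0,"dy": 0,"dz": 0,"twist": 0,"jaw": 55},{"dx": 0,"dy": 0,"dz": 0,"twist": 0,"jaw": 55},{"dx": 0,"dy": 10,"dz": 30,"twist": 0,"jaw": 55},{"dx": 0,"dy": 30,"dz": 30,"twist": 0,"jaw": 55},{"dx": 0,"dy": 40,"dz": 20,"twist": 0,"jaw": 55},{"dx": -10,"dy": 45,"dz": 0,"twist": 0,"jaw": 55},{"dx": -10,"dy": 45,"dz": 0,"twist": 0,"jaw": 55},{"dx": -10,"dy": 45,"dz": 0,"twist": 0,"jaw": 55},{"dx": -10,"dy": 45,"dz": 0,"twist": 0,"jaw": 55}]'

```text
t: 30.35
position: [0.6184, 0.0436, 0.2388]
eef_rot: [-0.0, 0.689, 0.725, -0.0]
ft_force: [0.3, 0.8, -0.1]
opening: 0.0548
```

```bash
python3 - <<'E'
from h import *
print(bot.sense()["position"])
a=viewer.capture("top")["image"][170:292,365:437,::-1]; b=viewer.capture("scene")["image"][235:300,290:410,::-1]
a=cv2.resize(a,None,fx=4.8,fy=4.8,interpolation=cv2.INTER_CUBIC);b=cv2.resize(b,None,fx=3.6,fy=3.6,interpolation=cv2.INTER_CUBIC)
h=max(a.shape[0],b.shape[0]);f=lambda i:cv2.copyMakeBorder(i,0,h-i.shape[0],0,0,cv2.BORDER_CONSTANT)
cv2.imwrite("pics/a7.png",np.hstack([f(a),f(b)]));print(a.shape)
E
```

```text
[0.61838926 0.0435602  0.23876393]
(586, 346, 3)
```

View pics/a7.png

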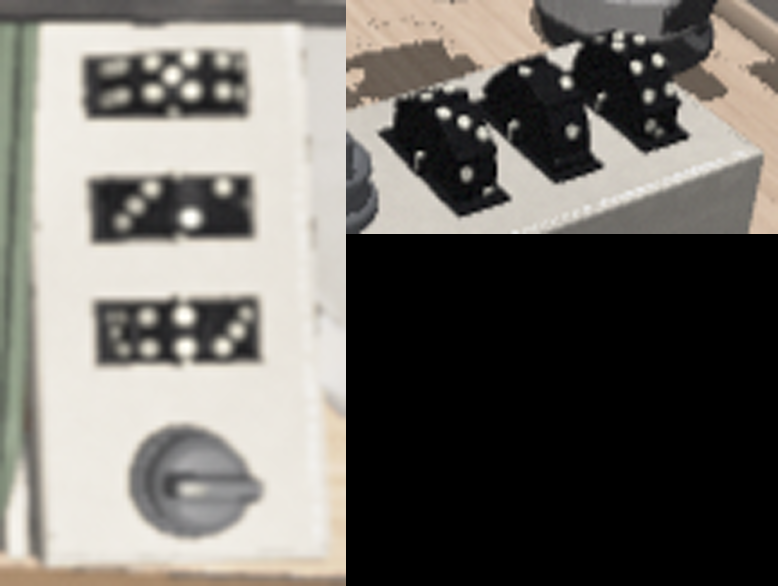

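```bash
python3 - <<'E'
from h import *
c=viewer.capture("top")
B=lambda p:(p[0]/4.8+365-.4,p[1]/4.8+170-.4)
ctr=np.array([.5431,-.2057]);yb=np.array([.99875,.05]);xb=np.array([.05,-.99875])
def bx(p,z):
    w=at_z(c,*B(p),z)[:2]-ctr; return (w@xb*1e3).round(1),(w@yb*1e3).round(1)
print("pointers",[bx(p,.136) for p in[(177,298),(181,363),(173,178),(178,240),(170,55),(174,117)]])
print("edges L z.12",[bx(p,.12) for p in[(95,335),(90,212),(84,87)]],"R z.144",[bx(p,.144) for p in[(260,328),(254,205),(247,82)]])
print("deck",[bx(p,.12) for p in[(40,100),(45,500),(307,100),(325,500)]])
def phi(k,yy,p):
    a=np.append(ctr+yy*yb,.132);o,d=ray(c,*B(p)); X=np.append(xb,0)
    ox,oz=(o-a)@X,(o-a)[2];dx,dz=d@X,d[2];A=dx*dx+dz*dz;b=ox*dx+oz*dz;cc=ox*ox+oz*oz-.04**2
    s=(-b-np.sqrt(max(b*b-A*cc,0)))/A;h=o+s*d;return round(float(np.arctan2((h-a)@X,h[2]-.132)),3)
print("w1",[phi(1,-.033,p) for p in[(184,316),(185,348),(147,317),(149,348),(222,347),(236,331),(246,314)]])
print("w2",[phi(2,.041,p) for p in[(190,218),(223,187),(151,188),(135,206),(121,222)]])
print("w3",[phi(3,.115,p) for p in[(190,59),(190,91),(152,63),(153,92),(172,75),(222,59),(222,91)]])
E
```

```text
pointers [(np.float64(-3.0), np.float64(-13.1)), (np.float64(-2.4), np.float64(-51.4)), (np.float64(-2.1), np.float64(58.1)), (np.float64(-0.9), np.float64(21.2)), (np.float64(-0.5), np.float64(131.9)), (np.float64(0.2), np.float64(94.6))]
edges L z.12 [(np.float64(-48.1), np.float64(-34.1)), (np.float64(-48.0), np.float64(39.8)), (np.float64(-48.4), np.float64(115.7))] R z.144 [(np.float64(42.3), np.float64(-31.7)), (np.float64(42.4), np.float64(40.6)), (np.float64(41.8), np.float64(113.7))]
deck [(np.float64(-75.4), np.float64(108.3)), (np.float64(-82.0), np.float64(-131.2)), (np.float64(86.4), np.float64(105.2)), (np.float64(84.6), np.float64(-134.5))]
w1 [-0.268, -0.275, -0.797, -0.787, 0.26, 0.529, 0.806]
w2 [-0.123, 0.411, -0.648, -0.912, -1.2]
w3 [-0.017, -0.039, -0.551, -0.556, -0.28, 0.513, 0.481]
```

Measured from the pips: wheel 1 is short by +0.53 rad, wheel 2 still needs −0.14, and wheel 3 +0.28. The pads slip a bit, so I'll correct with short strokes and let a pip-finding helper do the measuring.

```bash
cat > pips.py <<'E'
from h import *
ctr=np.array([.5431,-.2057]);yb=np.array([.99875,.05]);xb=np.array([.05,-.99875]);X=np.append(xb,0)
def run():
    c=viewer.capture("top");g=cv2.cvtColor(c["image"],cv2.COLOR_RGB2GRAY).astype(np.float32);g=cv2.resize(g,None,fx=4,fy=4,interpolation=cv2.INTER_CUBIC)
    for k,yy in enumerate((-.033,.041,.115)):
        a=np.append(ctr+yy*yb,.132)
        cor=[a+X*sx+np.append(yb,0)*sy+[0,0,sz] for sx,sz in((-.036,.01),(.037,.012)) for sy in(-.013,.013)]
        u=(proj(c,cor)*4).astype(int);x0,y0=u.min(0);x1,y1=u.max(0)
        m=(g[y0:y1,x0:x1]>105).astype(np.uint8);n,_,st,ce=cv2.connectedComponentsWithStats(m);out=[]
        for i in range(1,n):
            if st[i,4]<15: continue
            o,d=ray(c,(ce[i,0]+x0+.5)/4-.5,(ce[i,1]+y0+.5)/4-.5)
            ox,oz=(o-a)@X,(o-a)[2];dx,dz=d@X,d[2];A=dx*dx+dz*dz;b=ox*dx+oz*dz;q=b*b-A*(ox*ox+oz*oz-.0016)
            if q<0: continue
            h=o+(-b-np.sqrt(q))/A*d;out.append((round(float(np.arctan2((h-a)@X,h[2]-.132)),2),round(float((h-a)[:2]@yb*1e3)),int(st[i,4])))
        print("wheel",k+1,sorted(out))
if __name__=="__main__": run()
E
python3 pips.py
```

```text
wheel 1 [(-1.22, -9, 48), (-0.8, 9, 208), (-0.79, -8, 164), (-0.27, -7, 245), (-0.27, 9, 311), (0.46, -1, 539)]
wheel 2 [(-1.15, -8, 118), (-0.91, 0, 187), (-0.66, 9, 220), (-0.12, -8, 308), (0.41, 9, 198)]
wheel 3 [(-1.1, -8, 155), (-1.08, 10, 207), (-0.56, 8, 194), (-0.23, -3, 1022), (0.54, -9, 233), (0.57, 8, 184)]
```

Call:
drive_tool --rows '[{"dx": 6.5,"dy": -39,"dz": 0,"twist": 0,"jaw": 55},{"dx": 6.5,"dy": -39,"dz": 0,"twist": 0,"jaw": 55},{"dx": 6.5,"dy": -39,"dz": 0,"twist": 0,"jaw": 55},{"dx": 6.5,"dy": -39,"dz": 0,"twist": 0,"jaw": 55},{"dx": 6.5,"dy": -39,"dz": 0,"twist": 0,"jaw": 55},{"dx": 6.5,"dy": -39,"dz": 0,"twist": 0,"jaw": 55},{"dx": 0,"dy": 0,"dz": 0,"twist": 0,"jaw": 55},{"dx": 0,"dy": 0,"dz": 0,"twist": 0,"jaw": 55}]'

```text
t: 31.35
position: [0.6576, -0.1949, 0.2382]
eef_rot: [-0.0, 0.69, 0.723, -0.0]
ft_force: [-0.6, 0.4, 0.4]
opening: 0.055
```

Call:
drive_tool --rows '[{"dx": 0,"dy": 2,"dz": -26,"twist": 0,"jaw": 55},{"dx": 0,"dy": 0,"dz": -26,"twist": 0,"jaw": 55},{"dx": 0,"dy": 0,"dz": -26,"twist": 0,"jaw": 55},{"dx": 0,"dy": 0,"dz": 0,"twist": 0,"jaw": 55},{"dx": 0,"dy": 0,"dz": 0,"twist": 0,"jaw": 55},{"dx": 0,"dy": 0,"dz": 0,"twist": 0,"jaw": 25},{"dx": 0,"dy": 0,"dz": 0,"twist": 0,"jaw": 25},{"dx": 0,"dy": 0,"dz": 0,"twist": 0,"jaw": 25},{"dx": 0,"dy": 0,"dz": 0,"twist": 0,"jaw": 25},{"dx": 0,"dy": 0,"dz": 0,"twist": 0,"jaw": 25}]'

```text
t: 32.35
position: [0.6586, -0.1903, 0.1637]
eef_rot: [0.001, 0.689, 0.725, 0.0]
ft_force: [-3.6, 1.1, 6.4]
opening: 0.0292
```

Call:
drive_tool --rows '[{"dx": 0.2,"dy": -4.5,"dz": 0.6,"twist": 0,"jaw": 25},{"dx": 0.2,"dy": -4.5,"dz": 0,"twist": 0,"jaw": 25},{"dx": 0.2,"dy": -4.5,"dz": -0.6,"twist": 0,"jaw": 25},{"dx": 0,"dy": 0,"dz": 0,"twist": 0,"jaw": 25},{"dx": 0,"dy": 0,"dz": 0,"twist": 0,"jaw": 25}]'

```text
t: 32.85
position: [0.659, -0.1988, 0.1637]
eef_rot: [-0.003, 0.688, 0.725, 0.003]
ft_force: [-4.7, 11.0, 10.2]
opening: 0.0295
```

```bash
sed -i 's/>105/>150/' pips.py; python3 pips.py
```

```text
wheel 1 []
wheel 2 [(-1.16, -9, 59), (-0.91, 0, 97), (-0.65, 10, 136), (0.59, -5, 275)]
wheel 3 [(-1.05, -9, 163)]
```

Call:
drive_tool --rows '[{"dx": 0.1,"dy": -3,"dz": -0.5,"twist": 0,"jaw": 25},{"dx": 0,"dy": 0,"dz": 0,"twist": 0,"jaw": 25}]'

```text
t: 33.1
position: [0.6592, -0.2018, 0.1634]
eef_rot: [-0.003, 0.688, 0.725, 0.003]
ft_force: [-4.7, 11.6, 10.2]
opening: 0.0296
```

Call:
drive_tool --rows '[{"dx": 0,"dy": 0,"dz": 0,"twist": 0,"jaw": 55},{"dx": 0,"dy": 0,"dz": 0,"twist": 0,"jaw": 55},{"dx": 0,"dy": 0,"dz": 0,"twist": 0,"jaw": 55},{"dx": 0,"dy": 0,"dz": 0,"twist": 0,"jaw": 55},{"dx": 0,"dy": 10,"dz": 30,"twist": 0,"jaw": 55},{"dx": 0,"dy": 30,"dz": 30,"twist": 0,"jaw": 55},{"dx": 0,"dy": 40,"dz": 20,"twist": 0,"jaw": 55},{"dx": -10,"dy": 45,"dz": 0,"twist": 0,"jaw": 55},{"dx": -10,"dy": 45,"dz": 0,"twist": 0,"jaw": 55}]'

```text
t: 34.0
position: [0.6394, -0.0357, 0.2418]
eef_rot: [0.001, 0.689, 0.724, 0.001]
ft_force: [-0.0, 0.2, 0.0]
opening: 0.055
```

```bash
python3 pips.py; python3 -c "
from plant import bot;print(bot.sense()['position'])"
```

```text
wheel 1 [(-0.38, 2, 266), (-0.02, 2, 187), (0.27, -8, 139), (0.54, 0, 109), (0.79, 10, 45)]
wheel 2 [(-0.02, 0, 231), (0.37, -1, 160)]
wheel 3 [(-1.18, -10, 48), (0.37, -2, 182)]
[ 0.63709135 -0.02751831  0.24095892]
```

Call:
drive_tool --rows '[{"dx": -10,"dy": 40,"dz": 0,"twist": 0,"jaw": 55},{"dx": -10,"dy": 40,"dz": 0,"twist": 0,"jaw": 55},{"dx": 0,"dy": 0,"dz": 0,"twist": 0,"jaw": 55}]'

```text
t: 34.35
position: [0.6176, 0.048, 0.2402]
eef_rot: [-0.001, 0.687, 0.727, 0.0]
ft_force: [0.4, -0.2, -0.5]
opening: 0.055
```

```bash
python3 pips.py
```

```text
wheel 1 [(-0.8, 9, 105), (-0.79, -9, 96), (-0.27, -8, 175), (-0.27, 9, 220), (0.27, -8, 138), (0.54, 0, 108), (0.79, 10, 41)]
wheel 2 [(-1.16, -9, 48), (-0.91, 0, 80), (-0.65, 10, 122), (-0.12, -9, 215), (0.41, 9, 128)]
wheel 3 [(-0.98, 10, 239), (-0.96, -9, 201), (-0.32, 8, 135), (-0.31, -9, 179), (-0.05, 1, 189), (0.21, -9, 160), (0.21, 8, 96), (0.75, -9, 48), (0.76, 10, 59)]
```

Call:
drive_tool --rows '[{"dx": -4.6,"dy": -36.6,"dz": 0,"twist": 0,"jaw": 55},{"dx": -4.6,"dy": -36.6,"dz": 0,"twist": 0,"jaw": 55},{"dx": -4.6,"dy": -36.6,"dz": 0,"twist": 0,"jaw": 55},{"dx": -4.6,"dy": -36.6,"dz": 0,"twist": 0,"jaw": 55},{"dx": -4.6,"dy": -36.6,"dz": 0,"twist": 0,"jaw": 55},{"dx": -4.6,"dy": -36.6,"dz": 0,"twist": 0,"jaw": 55},{"dx": -4.6,"dy": -36.6,"dz": 0,"twist": 0,"jaw": 55},{"dx": 0,"dy": 0,"dz": 0,"twist": 0,"jaw": 55},{"dx": 0,"dy": 0,"dz": 0,"twist": 0,"jaw": 55}]'

```text
t: 35.3
position: [0.5862, -0.2148, 0.2401]
eef_rot: [-0.0, 0.69, 0.724, 0.0]
ft_force: [-0.0, 0.7, 0.2]
opening: 0.055
```

Call:
drive_tool --rows '[{"dx": -2,"dy": 5,"dz": -26,"twist": 0,"jaw": 55},{"dx": 0,"dy": 0,"dz": -26,"twist": 0,"jaw": 55},{"dx": 0,"dy": 0,"dz": -26,"twist": 0,"jaw": 55},{"dx": 0,"dy": 0,"dz": 0,"twist": 0,"jaw": 55},{"dx": 0,"dy": 0,"dz": 0,"twist": 0,"jaw": 55},{"dx": 0,"dy": 0,"dz": 0,"twist": 0,"jaw": 25},{"dx": 0,"dy": 0,"dz": 0,"twist": 0,"jaw": 25},{"dx": 0,"dy": 0,"dz": 0,"twist": 0,"jaw": 25},{"dx": 0,"dy": 0,"dz": 0,"twist": 0,"jaw": 25},{"dx": 0,"dy": 0,"dz": 0,"twist": 0,"jaw": 25}]'

```text
t: 36.3
position: [0.5854, -0.2081, 0.1648]
eef_rot: [0.001, 0.689, 0.725, 0.0]
ft_force: [-2.5, 0.2, 6.3]
opening: 0.0294
```

Call:
drive_tool --rows '[{"dx": -0.2,"dy": 4,"dz": 0.3,"twist": 0,"jaw": 25},{"dx": -0.2,"dy": 4,"dz": 0,"twist": 0,"jaw": 25},{"dx": -0.2,"dy": 4,"dz": -0.3,"twist": 0,"jaw": 25},{"dx": 0,"dy": 0,"dz": 0,"twist": 0,"jaw": 25},{"dx": 0,"dy": 0,"dz": 0,"twist": 0,"jaw": 25}]'

```text
t: 36.8
position: [0.585, -0.2005, 0.1647]
eef_rot: [0.005, 0.689, 0.725, -0.002]
ft_force: [-1.6, -9.3, 2.1]
opening: 0.0293
```

Call:
drive_tool --rows '[{"dx": 0,"dy": 1.5,"dz": 0,"twist": 0,"jaw": 25},{"dx": 0,"dy": 0,"dz": 0,"twist": 0,"jaw": 25},{"dx": 0,"dy": 0,"dz": 0,"twist": 0,"jaw": 55},{"dx": 0,"dy": 0,"dz": 0,"twist": 0,"jaw": 55},{"dx": 0,"dy": 0,"dz": 0,"twist": 0,"jaw": 55},{"dx": 0,"dy": 0,"dz": 0,"twist": 0,"jaw": 55},{"dx": 0,"dy": 0,"dz": 25,"twist": 0,"jaw": 55},{"dx": 0,"dy": 0,"dz": 30,"twist": 0,"jaw": 55},{"dx": 0,"dy": 0,"dz": 0,"twist": 0,"jaw": 55}]'

```text
t: 37.7
position: [0.5871, -0.1951, 0.2226]
eef_rot: [0.005, 0.689, 0.725, 0.002]
ft_force: [0.5, -0.4, 1.2]
opening: 0.0551
```

Call:
drive_tool --rows '[{"dx": -25,"dy": 0,"dz": 0,"twist": 0,"jaw": 55},{"dx": -25,"dy": 0,"dz": 0,"twist": 0,"jaw": 55},{"dx": -24,"dy": 0,"dz": 0,"twist": 0,"jaw": 55},{"dx": 0,"dy": 0,"dz": 0,"twist": 0,"jaw": 55},{"dx": 0,"dy": 0,"dz": 0,"twist": 0,"jaw": 55}]'

```text
t: 38.2
position: [0.5101, -0.1939, 0.2171]
eef_rot: [0.0, 0.689, 0.725, 0.0]
ft_force: [0.3, -0.1, 0.4]
opening: 0.0549
```

Call:
drive_tool --rows '[{"dx": 0,"dy": -1,"dz": -19,"twist": 0,"jaw": 55},{"dx": 0,"dy": 0,"dz": -19,"twist": 0,"jaw": 55},{"dx": 0,"dy": 0,"dz": -19,"twist": 0,"jaw": 55},{"dx": 0,"dy": 0,"dz": 0,"twist": 0,"jaw": 55},{"dx": 0,"dy": 0,"dz": 0,"twist": 0,"jaw": 55},{"dx": 0,"dy": 0,"dz": 0,"twist": 0,"jaw": 25},{"dx": 0,"dy": 0,"dz": 0,"twist": 0,"jaw": 25},{"dx": 0,"dy": 0,"dz": 0,"twist": 0,"jaw": 25},{"dx": 0,"dy": 0,"dz": 0,"twist": 0,"jaw": 25},{"dx": 0,"dy": 0,"dz": 0,"twist": 0,"jaw": 25}]'

```text
t: 39.2
position: [0.5107, -0.1956, 0.1619]
eef_rot: [0.001, 0.689, 0.725, 0.0]
ft_force: [-1.3, 0.6, 6.1]
opening: 0.0296
```

Call:
drive_tool --rows '[{"dx": 0.3,"dy": -5.5,"dz": 1.6,"twist": 0,"jaw": 25},{"dx": 0.3,"dy": -5.5,"dz": 0.6,"twist": 0,"jaw": 25},{"dx": 0.3,"dy": -5.5,"dz": -0.3,"twist": 0,"jaw": 25},{"dx": 0.3,"dy": -5.5,"dz": -1.2,"twist": 0,"jaw": 25},{"dx": 0.2,"dy": -4,"dz": -1.5,"twist": 0,"jaw": 25},{"dx": 0,"dy": 0,"dz": 0,"twist": 0,"jaw": 25},{"dx": 0,"dy": 0,"dz": 0,"twist": 0,"jaw": 25}]'

```text
t: 39.9
position: [0.5117, -0.2176, 0.1592]
eef_rot: [-0.002, 0.689, 0.725, 0.003]
ft_force: [1.4, 8.0, 2.6]
opening: 0.0298
```

Call:
drive_tool --rows '[{"dx": 0,"dy": 0,"dz": 0,"twist": 0,"jaw": 55},{"dx": 0,"dy": 0,"dz": 0,"twist": 0,"jaw": 55},{"dx": 0,"dy": 0,"dz": 0,"twist": 0,"jaw": 55},{"dx": 0,"dy": 0,"dz": 0,"twist": 0,"jaw": 55},{"dx": 0,"dy": 10,"dz": 30,"twist": 0,"jaw": 55},{"dx": 0,"dy": 30,"dz": 30,"twist": 0,"jaw": 55},{"dx": 0,"dy": 45,"dz": 10,"twist": 0,"jaw": 55},{"dx": 0,"dy": 45,"dz": 0,"twist": 0,"jaw": 55},{"dx": 0,"dy": 45,"dz": 0,"twist": 0,"jaw": 55},{"dx": 0,"dy": 45,"dz": 0,"twist": 0,"jaw": 55},{"dx": 0,"dy": 45,"dz": 0,"twist": 0,"jaw": 55},{"dx": 0,"dy": 0,"dz": 0,"twist": 0,"jaw": 55}]'

```text
t: 41.1
position: [0.511, 0.0485, 0.2298]
eef_rot: [-0.001, 0.687, 0.727, 0.001]
ft_force: [0.0, -1.1, -0.3]
opening: 0.0551
```

```bash
python3 pips.py
```

```text
wheel 1 [(-1.22, 9, 24), (-1.0, 0, 58), (-0.75, -8, 98), (-0.75, 9, 110), (-0.23, -8, 170), (-0.23, 10, 213), (0.3, -9, 124), (0.3, 10, 139)]
wheel 2 [(-1.07, 0, 30), (-0.85, 9, 88), (-0.3, -9, 186), (0.22, 9, 142)]
wheel 3 [(-0.98, 10, 227), (-0.96, -9, 194), (-0.32, 8, 131), (-0.31, -9, 175), (-0.05, 1, 187), (0.21, -9, 156), (0.21, 8, 93), (0.75, -8, 44), (0.77, 10, 55)]
```

All three are now within about 0.05 rad: 1 at +0.035, 2 at −0.04, 3 at −0.05. I'll check this against the deck pointers in an enlarged crop.

```bash
python3 - <<'E'
from pips import *
c=viewer.capture("top");im=np.mean([viewer.capture("top")["image"].astype(float) for _ in range(4)],0).astype(np.uint8)[:,:,::-1]
cr=[cv2.resize(im[y:y+24,378:424],None,fx=8,fy=8,interpolation=cv2.INTER_CUBIC) for y in(176,202,227)]
cv2.imwrite("pics/a8.png",np.vstack(cr))
for k,yy in enumerate((-.033,.041,.115)):
    p=[np.append(ctr+(yy+s)*yb,z) for s in(-.019,.019) for z in(.12,.136)]
    print(k+1,((proj(c,p)-[378,(227,202,176)[k]]+.5)*8).round(0).tolist())
E
```

```text
1 [[191.0, 151.0], [205.0, 151.0], [186.0, 45.0], [200.0, 44.0]]
2 [[182.0, 145.0], [196.0, 142.0], [177.0, 40.0], [191.0, 36.0]]
3 [[172.0, 149.0], [186.0, 144.0], [167.0, 45.0], [181.0, 39.0]]
```

View pics/a8.png

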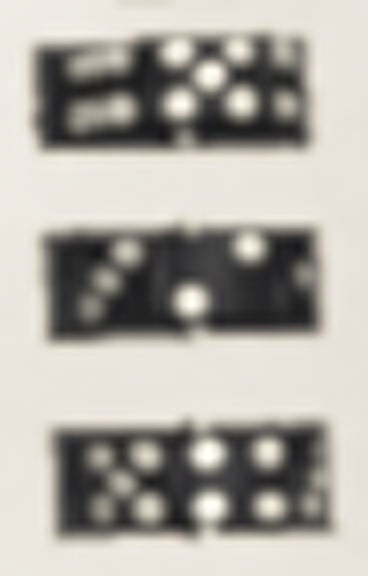

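The pointers agree with the model to about ±1 mm, so the readings stand. Wheel 3 gets one small nudge of about +0.05.

Call:
drive_tool --rows '[{"dx": 21,"dy": -35,"dz": 0,"twist": 0,"jaw": 55},{"dx": 21,"dy": -35,"dz": 0,"twist": 0,"jaw": 55},{"dx": 21,"dy": -35,"dz": 0,"twist": 0,"jaw": 55},{"dx": 21,"dy": -35,"dz": 0,"twist": 0,"jaw": 55},{"dx": 21,"dy": -35,"dz": 0,"twist": 0,"jaw": 55},{"dx": 21,"dy": -35,"dz": 0,"twist": 0,"jaw": 55},{"dx": 21,"dy": -35,"dz": 0,"twist": 0,"jaw": 55},{"dx": 0,"dy": 0,"dz": 0,"twist": 0,"jaw": 55},{"dx": 0,"dy": 0,"dz": 0,"twist": 0,"jaw": 55}]'

```text
t: 42.3
position: [0.6578, -0.2035, 0.2285]
eef_rot: [-0.001, 0.69, 0.724, -0.0]
ft_force: [-0.2, -0.2, -0.3]
opening: 0.055
```

Call:
drive_tool --rows '[{"dx": 0,"dy": 5.5,"dz": -22,"twist": 0,"jaw": 55},{"dx": 0,"dy": 0,"dz": -22,"twist": 0,"jaw": 55},{"dx": 0,"dy": 0,"dz": -23,"twist": 0,"jaw": 55},{"dx": 0,"dy": 0,"dz": 0,"twist": 0,"jaw": 55},{"dx": 0,"dy": 0,"dz": 0,"twist": 0,"jaw": 55},{"dx": 0,"dy": 0,"dz": 0,"twist": 0,"jaw": 25},{"dx": 0,"dy": 0,"dz": 0,"twist": 0,"jaw": 25},{"dx": 0,"dy": 0,"dz": 0,"twist": 0,"jaw": 25},{"dx": 0,"dy": 0,"dz": 0,"twist": 0,"jaw": 25},{"dx": 0,"dy": 0,"dz": 0,"twist": 0,"jaw": 25}]'

```text
t: 43.3
position: [0.6589, -0.196, 0.1651]
eef_rot: [0.001, 0.689, 0.725, 0.0]
ft_force: [-4.0, 0.9, 6.7]
opening: 0.0293
```

Call:
drive_tool --rows '[{"dx": 0.2,"dy": -4,"dz": 0,"twist": 0,"jaw": 25},{"dx": 0.2,"dy": -4,"dz": 0,"twist": 0,"jaw": 25},{"dx": 0,"dy": 0,"dz": 0,"twist": 0,"jaw": 25},{"dx": 0,"dy": 0,"dz": 0,"twist": 0,"jaw": 25}]'

```text
t: 43.7
position: [0.6591, -0.1994, 0.165]
eef_rot: [-0.002, 0.688, 0.725, 0.003]
ft_force: [-4.5, 9.2, 8.6]
opening: 0.0293
```

Call:
drive_tool --rows '[{"dx": 0,"dy": 0,"dz": 0,"twist": 0,"jaw": 55},{"dx": 0,"dy": 0,"dz": 0,"twist": 0,"jaw": 55},{"dx": 0,"dy": 0,"dz": 0,"twist": 0,"jaw": 55},{"dx": 0,"dy": 0,"dz": 0,"twist": 0,"jaw": 55},{"dx": 0,"dy": 10,"dz": 30,"twist": 0,"jaw": 55},{"dx": 0,"dy": 30,"dz": 30,"twist": 0,"jaw": 55},{"dx": -20,"dy": 45,"dz": 10,"twist": 0,"jaw": 55},{"dx": -20,"dy": 45,"dz": 0,"twist": 0,"jaw": 55},{"dx": -20,"dy": 45,"dz": 0,"twist": 0,"jaw": 55},{"dx": -20,"dy": 45,"dz": 0,"twist": 0,"jaw": 55},{"dx": -20,"dy": 30,"dz": 0,"twist": 0,"jaw": 55},{"dx": 0,"dy": 0,"dz": 0,"twist": 0,"jaw": 55}]'

```text
t: 44.9
position: [0.5565, 0.0498, 0.2323]
eef_rot: [-0.001, 0.687, 0.727, -0.0]
ft_force: [0.6, -1.0, 0.6]
opening: 0.0551
```

```bash
python3 pips.py
```

```text
wheel 1 [(-1.22, 9, 25), (-1.0, 0, 59), (-0.75, -8, 98), (-0.75, 9, 111), (-0.23, -8, 171), (-0.23, 10, 213), (0.3, -9, 126), (0.3, 10, 145)]
wheel 2 [(-1.08, 0, 32), (-0.85, 10, 90), (-0.3, -9, 189), (0.22, 9, 143)]
wheel 3 [(-0.92, -9, 242), (-0.9, 10, 233), (-0.24, -9, 200), (-0.24, 8, 130), (0.02, 1, 156), (0.28, 9, 82), (0.29, -9, 155), (0.8, -9, 28), (0.83, 9, 42)]
```

Wheel 3 is now at +0.02. Next is the button, pressed with closed fingers.

Call:
drive_tool --rows '[{"dx": -19,"dy": -37,"dz": 10,"twist": 0,"jaw": 0},{"dx": -19,"dy": -37,"dz": 10,"twist": 0,"jaw": 0},{"dx": -19,"dy": -37,"dz": 10,"twist": 0,"jaw": 0},{"dx": -19,"dy": -37,"dz": 10,"twist": 0,"jaw": 0},{"dx": -19,"dy": -37,"dz": 0,"twist": 0,"jaw": 0},{"dx": -19,"dy": -37,"dz": 0,"twist": 0,"jaw": 0},{"dx": -19,"dy": -37,"dz": 0,"twist": 0,"jaw": 0},{"dx": 0,"dy": 0,"dz": 0,"twist": 0,"jaw": 0},{"dx": 0,"dy": 0,"dz": 0,"twist": 0,"jaw": 0}]'

```text
t: 45.85
position: [0.4257, -0.2148, 0.2727]
eef_rot: [0.0, 0.69, 0.723, 0.0]
ft_force: [0.9, 0.5, 0.5]
opening: -0.0001
```

Call:
drive_tool --rows '[{"dx": -4,"dy": 3,"dz": -20,"twist": 0,"jaw": 0},{"dx": 0,"dy": 0,"dz": -16,"twist": 0,"jaw": 0},{"dx": 0,"dy": 0,"dz": -4,"twist": 0,"jaw": 0},{"dx": 0,"dy": 0,"dz": -4,"twist": 0,"jaw": 0},{"dx": 0,"dy": 0,"dz": -4,"twist": 0,"jaw": 0},{"dx": 0,"dy": 0,"dz": 0,"twist": 0,"jaw": 0}]'

```text
t: 46.45
position: [0.4223, -0.2097, 0.2246]
eef_rot: [0.0, 0.689, 0.725, 0.0]
ft_force: [0.1, 0.2, -1.1]
opening: 0.0002
```

No contact yet, so the bar top must be lower, at about z = 0.186.

Call:
drive_tool --rows '[{"dx": 0,"dy": -1,"dz": -5,"twist": 0,"jaw": 0},{"dx": 0,"dy": 0,"dz": -5,"twist": 0,"jaw": 0},{"dx": 0,"dy": 0,"dz": -5,"twist": 0,"jaw": 0},{"dx": 0,"dy": 0,"dz": -5,"twist": 0,"jaw": 0},{"dx": 0,"dy": 0,"dz": -3,"twist": 0,"jaw": 0},{"dx": 0,"dy": 0,"dz": 0,"twist": 0,"jaw": 0}]'

```text
t: 47.05
position: [0.4219, -0.2108, 0.2014]
eef_rot: [-0.0, 0.689, 0.725, -0.0]
ft_force: [-0.8, 0.1, 2.8]
opening: -0.0001
```

Call:
drive_tool --rows '[{"dx": 0,"dy": 0,"dz": -3,"twist": 0,"jaw": 0},{"dx": 0,"dy": 0,"dz": -3,"twist": 0,"jaw": 0},{"dx": 0,"dy": 0,"dz": 0,"twist": 0,"jaw": 0}]'

```text
t: 47.35
position: [0.4221, -0.211, 0.1959]
eef_rot: [0.0, 0.689, 0.725, 0.0]
ft_force: [-2.6, 1.2, 5.6]
opening: -0.0003
```

Call:
drive_tool --rows '[{"dx": 0,"dy": 0,"dz": -3,"twist": 0,"jaw": 0},{"dx": 0,"dy": 0,"dz": -3,"twist": 0,"jaw": 0},{"dx": 0,"dy": 0,"dz": -2,"twist": 0,"jaw": 0},{"dx": 0,"dy": 0,"dz": 0,"twist": 0,"jaw": 0},{"dx": 0,"dy": 0,"dz": 0,"twist": 0,"jaw": 0}]'

```text
t: 47.85
position: [0.4233, -0.2116, 0.1944]
eef_rot: [0.002, 0.689, 0.725, 0.0]
ft_force: [-11.2, 8.3, 36.4]
opening: -0.0002
```

The button bottomed out at 36 N. Now I'll let it up and line up with the bar.

Call:
drive_tool --rows '[{"dx": 0,"dy": 0,"dz": 12,"twist": 0,"jaw": 0},{"dx": 0,"dy": 0,"dz": 15,"twist": 0,"jaw": 0},{"dx": 0,"dy": 0,"dz": 20,"twist": 0,"jaw": 0},{"dx": 0,"dy": 0,"dz": 10,"twist": -0.124,"jaw": 40},{"dx": 0,"dy": 0,"dz": 0,"twist": 0,"jaw": 40},{"dx": 0,"dy": 0,"dz": 0,"twist": 0,"jaw": 40},{"dx": 0,"dy": 0,"dz": 0,"twist": 0,"jaw": 40},{"dx": 0,"dy": 0,"dz": 0,"twist": 0,"jaw": 40}]'

```text
t: 48.65
position: [0.4215, -0.2105, 0.2434]
eef_rot: [-0.001, 0.732, 0.681, -0.0]
ft_force: [-0.2, -0.3, 0.1]
opening: 0.0403
```

```bash
python3 - <<'E'
from h import *
cap("scene","a9.png",crop=(230,200,420,340),s=4)
E
```

```text
(no output)
```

View pics/a9.png

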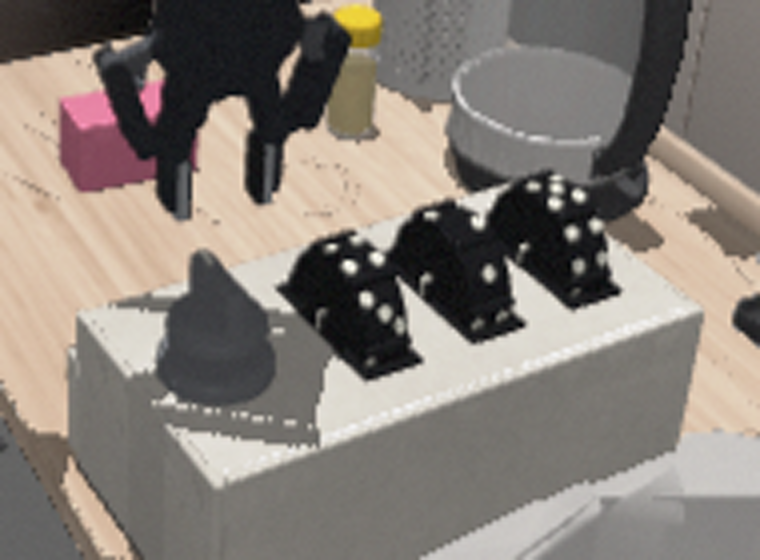

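The scene view shows the bar at (215,280) below the open fingers, with the wheels showing 4, 2 and 5. Grip the bar.

Call:
drive_tool --rows '[{"dx": 0,"dy": -1,"dz": -20,"twist": 0,"jaw": 40},{"dx": 0,"dy": 0,"dz": -20,"twist": 0,"jaw": 40},{"dx": 0,"dy": 0,"dz": -16,"twist": 0,"jaw": 40},{"dx": 0,"dy": 0,"dz": 0,"twist": 0,"jaw": 40},{"dx": 0,"dy": 0,"dz": 0,"twist": 0,"jaw": 5},{"dx": 0,"dy": 0,"dz": 0,"twist": 0,"jaw": 5},{"dx": 0,"dy": 0,"dz": 0,"twist": 0,"jaw": 5},{"dx": 0,"dy": 0,"dz": 0,"twist": 0,"jaw": 5},{"dx": 0,"dy": 0,"dz": 0,"twist": 0,"jaw": 5}]' --newtons 40

```text
t: 49.6
position: [0.4225, -0.2122, 0.1894]
eef_rot: [0.001, 0.732, 0.681, 0.0]
ft_force: [-0.1, -0.2, 0.8]
opening: 0.013
```

Call:
drive_tool --rows '[{"dx": 0,"dy": 0,"dz": 0,"twist": -0.12,"jaw": 5},{"dx": 0,"dy": 0,"dz": 0,"twist": -0.12,"jaw": 5},{"dx": 0,"dy": 0,"dz": 0,"twist": -0.12,"jaw": 5},{"dx": 0,"dy": 0,"dz": 0,"twist": -0.12,"jaw": 5},{"dx": 0,"dy": 0,"dz": 0,"twist": -0.12,"jaw": 5},{"dx": 0,"dy": 0,"dz": 0,"twist": -0.12,"jaw": 5},{"dx": 0,"dy": 0,"dz": 0,"twist": -0.12,"jaw": 5},{"dx": 0,"dy": 0,"dz": 0,"twist": -0.12,"jaw": 5},{"dx": 0,"dy": 0,"dz": 0,"twist": -0.12,"jaw": 5},{"dx": 0,"dy": 0,"dz": 0,"twist": -0.12,"jaw": 5},{"dx": 0,"dy": 0,"dz": 0,"twist": 0,"jaw": 5}]'

```text
t: 50.7
position: [0.4231, -0.2127, 0.1895]
eef_rot: [0.001, 0.989, 0.148, 0.001]
ft_force: [2.0, -1.8, 1.0]
opening: 0.0129
```

Call:
drive_tool --rows '[{"dx": 0,"dy": 0,"dz": 0,"twist": -0.06,"jaw": 5},{"dx": 0,"dy": 0,"dz": 0,"twist": -0.06,"jaw": 5},{"dx": 0,"dy": 0,"dz": 0,"twist": -0.06,"jaw": 5},{"dx": 0,"dy": 0,"dz": 0,"twist": 0,"jaw": 5},{"dx": 0,"dy": 0,"dz": 0,"twist": 0,"jaw": 5}]'

```text
t: 51.2
position: [0.4229, -0.2127, 0.1893]
eef_rot: [0.001, 0.998, 0.061, 0.001]
ft_force: [2.2, -2.3, 1.4]
opening: 0.0127
```

```bash
python3 - <<'E'
from h import *
s=bot.sense();q=s["eef_rot"];print(s["position"],s["ft_force"],s["torque"],s["opening"],"jaw ang",2*np.arctan2(q[2],q[1])-np.pi/2)
E
```

```text
[ 0.42294715 -0.2127457   0.18932994] [ 2.19817806 -2.26197034  1.38001593] [-0.53565227 -0.4672934   0.64770542] 0.012674193218007583 jaw ang -1.4493240054855103
```

Call:
drive_tool --rows '[{"dx": 0,"dy": 0,"dz": 0,"twist": -0.05,"jaw": 5},{"dx": 0,"dy": 0,"dz": 0,"twist": 0,"jaw": 5}]'

```text
t: 51.4
position: [0.4229, -0.2127, 0.1892]
eef_rot: [0.001, 0.999, 0.036, 0.001]
ft_force: [2.7, -3.5, 0.6]
opening: 0.013
```

```bash
python3 - <<'E'
from h import *
s=bot.sense();q=s["eef_rot"];print(s["torque"],"jaw ang",2*np.arctan2(q[2],q[1])-np.pi/2)
E
```

```text
[-0.59401695 -0.61083614  1.06726422] jaw ang -1.499260358851764
```

Call:
drive_tool --rows '[{"dx": 0,"dy": 0,"dz": 0,"twist": 0,"jaw": 40},{"dx": 0,"dy": 0,"dz": 0,"twist": 0,"jaw": 40},{"dx": 0,"dy": 0,"dz": 0,"twist": 0,"jaw": 40},{"dx": 0,"dy": 0,"dz": 0,"twist": 0,"jaw": 40},{"dx": 0,"dy": 0,"dz": 20,"twist": 0,"jaw": 40},{"dx": 0,"dy": 0,"dz": 30,"twist": 0,"jaw": 40},{"dx": 0,"dy": 30,"dz": 20,"twist": 0,"jaw": 40},{"dx": 0,"dy": 45,"dz": 0,"twist": 0,"jaw": 40},{"dx": 0,"dy": 45,"dz": 0,"twist": 0,"jaw": 40},{"dx": 0,"dy": 45,"dz": 0,"twist": 0,"jaw": 40},{"dx": 0,"dy": 45,"dz": 0,"twist": 0,"jaw": 40},{"dx": 0,"dy": 45,"dz": 0,"twist": 0,"jaw": 40}]'

```text
t: 52.6
position: [0.4213, 0.0449, 0.2585]
eef_rot: [-0.0, 0.999, 0.034, -0.0]
ft_force: [1.0, -0.2, -0.4]
opening: 0.0398
```

Call:
drive_tool --rows '[{"dx": 10,"dy": 40,"dz": 0,"twist": 0,"jaw": 40},{"dx": 10,"dy": 40,"dz": 0,"twist": 0,"jaw": 40},{"dx": 0,"dy": 0,"dz": 0,"twist": 0,"jaw": 40}]'

```text
t: 52.9
position: [0.4419, 0.1272, 0.2584]
eef_rot: [-0.001, 0.999, 0.037, -0.0]
ft_force: [0.1, -1.3, 0.3]
opening: 0.0404
```

```bash
python3 pips.py; python3 - <<'E'
from h import *
a=viewer.capture("top")["image"][165:300,320:440,::-1]; b=viewer.capture("scene")["image"][170:350,170:420,::-1]
a=cv2.resize(a,None,fx=2.8,fy=2.8,interpolation=cv2.INTER_CUBIC);b=cv2.resize(b,None,fx=1.8,fy=1.8,interpolation=cv2.INTER_CUBIC)
h=max(a.shape[0],b.shape[0]);f=lambda i:cv2.copyMakeBorder(i,0,h-i.shape[0],0,0,cv2.BORDER_CONSTANT)
cv2.imwrite("pics/a10.png",np.hstack([f(a),f(b)]))
E
```

```text
wheel 1 [(-1.22, 9, 23), (-1.0, 0, 54), (-0.75, -8, 95), (-0.75, 10, 107), (-0.23, -8, 167), (-0.23, 10, 208), (0.3, -9, 123), (0.3, 10, 135)]
wheel 2 [(-1.07, 0, 30), (-0.85, 9, 84), (-0.3, -9, 184), (0.22, 9, 140)]
wheel 3 [(-0.91, -9, 234), (-0.9, 10, 224), (-0.24, -9, 194), (-0.24, 8, 127), (0.03, 1, 152), (0.28, 9, 82), (0.29, -9, 150), (0.8, -9, 28), (0.83, 9, 42)]
```

View pics/a10.png

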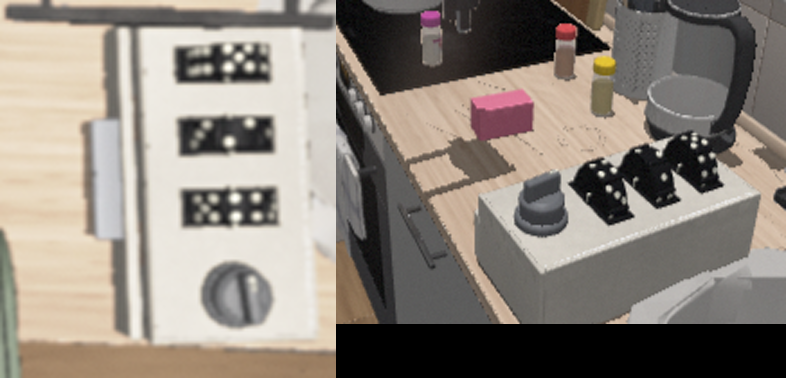

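The final pictures show the drawer shut with no carton left out and the jars standing. The wheels read 4, 2 and 5 from the button, and the cap bar at (245,287) is turned about 85° clockwise with the button up. Handing in.

```bash
python3 -c "
from plant import bot;print(bot.finish_job())"
```

```text
the job is handed in; nothing more can be done
None
```

I did the whole job in the order asked and handed it in at about 53 s; no verdict was reported.

- **Cartons:** Only two cartons were there, both dark red. They lie side by side in the drawer. I left the pink look-alike and the jars alone.
- **Drawer:** I pushed it until it took 24.6 N without moving any further. The last pictures show it shut.
- **Wheels:** They show 4, 2 and 5 counted from the button. By the camera they are off square by about +0.035, −0.04 and +0.02 rad. The pads slipped, so all three wheels fell short on the first turns and I corrected them afterwards. Two checks of the box position (pointers on the deck, spacing of the pips) differed slightly, so each figure is good to about ±0.05 rad.
- **Lock:** The button went down to its stop (36 N, about 8 mm) and came up again. I then turned the cap clockwise until the torque rose to about 1 N m. The tool pointed to about 1.5 rad against the 1.45 rad stop, and the pictures show the bar turned about 85°.

The first move call was refused because its rows lacked keys; nothing moved, so it did no harm. At the end the robot was touching nothing.

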